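# Take the bench charger out of use for the night

## Task

Take the bench charger out of use for the night: first set its red output lever in line with the green standby tab, then press the yellow test button of the residual-current breaker so that the breaker's lever drops. With the power off, hang every battery pack that stands on the charging board by its handle on the steel rack, one to a hook, and only then lift the breaker's lever fully up again so that it stays up. Leave the phone frame, the spudger and the brass tin where they are.

Things in the scene. Friction and masses are not known exactly. Their poses are not given: they have to be found in the camera images.
- charge_lever (a joint): output lever of the charger: angle in rad, 0 leaning 0.75 rad towards the console's front (-x of charger), 0.75 upright, 1.5 leaning 0.75 rad to the back; friction keeps it where it is left (about 1.2 N at the grip moves it)
- charge_lever_grip (a point): middle of the lever's red grip (22 mm wide along the console's y, 16 mm thick, 40 mm long), 98 mm from the lever's hinge; its z axis points from the hinge along the lever. Both sides of the grip are free for fingers, nothing on the console is higher than 62 mm from the hinge
- charge_tab (a joint): where the green standby tab is locked on the charger's quadrant, in rad on the very same scale as joint charge_lever (equal values: lever and tab in line). Too stiff to be moved by hand; differs from start to start
- charge_tab_point (a point): outer end of the green tab (8 mm thick, 10 mm wide), 62 mm from the lever's hinge, 14 mm to the -y side of the lever; its z axis points from the hinge through the tab
- charger: charger console, a fixed blue box 150 (x) x 130 (y) x 60 mm (z), front -x. Origin: centre of the underside. The lever's hinge runs along the console's y axis at (0, 0, 60) mm; on either side of the lever stands an aluminium quadrant disc of radius 46 mm
- rcd_test (a joint): test button of the breaker: 0 out, 7 mm fully in; spring of about 1.5 N rising to 6 N. Pressed past about 4.5 mm it tips the breaker's lever, which then falls by itself
- rcd_test_top (a point): centre of the top of the yellow round test button (26 mm across, 9 mm proud of the breaker); its z axis is the outward normal of the sloped face (25 degrees from vertical, leaning to the enclosure's -x)
- rcd_lever (a joint): breaker lever, in rad: 0 fully up (on, leaning up the slope), 1.48 dropped (off, leaning down the slope). It has over-centre action: above about 0.26 it falls to 1.48 by itself, below it tips on to 0 and stays; it weighs under 1 N at the grip
- rcd_lever_grip (a point): middle of the lever's black grip (22 mm wide along the enclosure's y, 14 thick, 36 long), 62 mm from the lever's hinge (hidden, level, along the enclosure's y); its z axis points from the hinge along the lever. Dropped, the lever leans 70 degrees from vertical to the enclosure's -x, the grip some 35 mm clear of the face; up, it leans 15 degrees past vertical to +x
- rcd: fixed grey steel enclosure of the residual-current breaker, 150 (x) x 150 mm (y), its top sloping from 40 mm high in front (-x) to 110 mm at the back; on the slope a white breaker 136 x 104 x 14 mm: lever on its +y half, yellow test button on its -y half, 50 mm apart. Origin: centre of the underside
- board: fixed white charging board with brass strips, 220 (x) x 380 (y) x 12 mm. Origin: centre of the underside
- pack1: grey battery pack: body 110 (its x) x 44 (y) x 55 mm (z), about 400 g, with a fixed handle on top: a round orange bar, 12 mm thick, along the pack's x, its centre 105 mm above the underside, 44 mm of space below it, free 43 mm either side of its middle. Origin: centre of the underside, z towards the bar. Starts upright on the board, x roughly ahead. May be absent
- pack2: grey battery pack: body 110 (its x) x 44 (y) x 55 mm (z), about 400 g, with a fixed handle on top: a round orange bar, 12 mm thick, along the pack's x, its centre 105 mm above the underside, 44 mm of space below it, free 43 mm either side of its middle. Origin: centre of the underside, z towards the bar. Starts upright on the board, x roughly ahead. May be absent
- pack3: grey battery pack: body 110 (its x) x 44 (y) x 55 mm (z), about 400 g, with a fixed handle on top: a round orange bar, 12 mm thick, along the pack's x, its centre 105 mm above the underside, 44 mm of space below it, free 43 mm either side of its middle. Origin: centre of the underside, z towards the bar. Starts upright on the board, x roughly ahead. May be absent
- pack4: grey battery pack: body 110 (its x) x 44 (y) x 55 mm (z), about 400 g, with a fixed handle on top: a round orange bar, 12 mm thick, along the pack's x, its centre 105 mm above the underside, 44 mm of space below it, free 43 mm either side of its middle. Origin: centre of the underside, z towards the bar. Starts upright on the board, x roughly ahead. May be absent
- rack: fixed open steel rack, front -x, with four hooks 130 mm apart along its y. A hook is a pair of 7 mm prongs 54 mm apart (fingers go between them) that come from a cross rail (x = 70 mm, top 236 mm high), slope down to the seat at x = 0 and turn up to red tips at x = -24 mm, 18 mm higher than at the seat. Uprights 250 mm high at y = +-270, x = 77 mm. Origin: on the shelf midway below seat2 and seat3
- seat1 (a point): hook 1: where the centre line of a hung bar comes to rest (in a wide V), 216 mm above the shelf, midway between the prongs. Bring the bar, lying along the rack's y, level from in front (-x) over the red tips, 18 to 34 mm above this point so that tips and prongs pass between bar and pack body, then down. A hung pack's underside is 111 mm above the shelf. Axes as the rack's
- seat2 (a point): hook 2: where the centre line of a hung bar comes to rest (in a wide V), 216 mm above the shelf, midway between the prongs. Bring the bar, lying along the rack's y, level from in front (-x) over the red tips, 18 to 34 mm above this point so that tips and prongs pass between bar and pack body, then down. A hung pack's underside is 111 mm above the shelf. Axes as the rack's
- seat3 (a point): hook 3: where the centre line of a hung bar comes to rest (in a wide V), 216 mm above the shelf, midway between the prongs. Bring the bar, lying along the rack's y, level from in front (-x) over the red tips, 18 to 34 mm above this point so that tips and prongs pass between bar and pack body, then down. A hung pack's underside is 111 mm above the shelf. Axes as the rack's
- seat4 (a point): hook 4: where the centre line of a hung bar comes to rest (in a wide V), 216 mm above the shelf, midway between the prongs. Bring the bar, lying along the rack's y, level from in front (-x) over the red tips, 18 to 34 mm above this point so that tips and prongs pass between bar and pack body, then down. A hung pack's underside is 111 mm above the shelf. Axes as the rack's
- phone_frame: bystander: silver aluminium phone frame, 150 x 74 x 9 mm, lying flat; origin centre of the underside
- spudger: bystander: yellow plastic spudger, 150 x 14 x 7 mm, lying flat along its x; origin in the underside
- tin: bystander: round brass tin with a dented lid, 84 mm across, 46 mm high; origin centre of the underside

How it is judged:
By the outcome, as a careful person would: the job done as asked, in the order asked, and still so for the second after the job is handed in, with the robot touching nothing.
Of pack1, pack2, pack3, pack4 only 3 to 4 are there at a start; the rules pass over those that are not, and their reading is None.
At some moment in a run one of pack1, pack2, pack3, pack4 may be knocked a few centimetres aside while the robot is not near it.
Once in a run the grip may slacken for a moment while it holds something.
It also fails if it takes over 208 s, if anything falls off the work surface, if the arm or the gripper's body presses on something with over 40 N, if the wrist force passes 120 N, or if a joint passes its speed limit or range.

## Robot

A 6-joint arm with a two-finger parallel gripper is mounted at the origin on the work surface. World frame = base frame: x ahead of the robot, y to its left, z up, the work surface at z = 0. Lengths are in m, angles in rad, forces in N, time in s.
With the tool pointing down it reaches from about 0.275 to 0.725 m from the base axis. Payload 5.6 kg.
Tool frame: the origin (TCP) lies on the centre line of the jaws, within the pads' length; the fingertips stand 17 mm ahead of it and the grasp point (between the pads) lies 2 mm behind it (finger_overhang is the distance from the TCP to the fingertips, in m); y points along the fingers, x is the direction in which the jaws open and shut, and the axes are right-handed (so a half turn about y gives the same grasp; the last joint's range is limited). The gripper opens to 85 mm and grips with 20 to 120 N. Pads are 22 mm wide; open, the fingers measure 114 mm over their backs; the gripper's body (76 mm by 85 mm) begins 54 mm behind the grasp point. The pads swing forward as they close: fully open they stand 13 mm farther back than shut.
Start: joints at [-1.022, 0.255, 0.108, 0, -1.424, -0.285], TCP at [0.143, -0.531, 0.248] pointing down, gripper open.
Joint ranges: [-2.95, 2.95], [-1.21, 1.97], [-1.09, 1.5], [-2.87, 1.71], [-2.94, -0.07], [-3.05, 3.05]. Speed limits (rad/s): [2.57, 2.57, 3.14, 3.14, 3.14, 3.14].

## Interface

Orientations are given as a unit quaternion [w, x, y, z].
In Python, from station import get_state, capture, sign_off, search_frame, silhouettes, landmark_of, finger_overhang gives the robot as it stands.
- The arm moves only by the tool arm_command, never from a script. Its arguments are lists of equal length, an entry for each row: "gripper": the opening, from 0 (shut) to 1 (fully open); "travel": the shift along the tool's x, y, z in cm, a list of three; "turn": the turn, a rotation vector about the tool's x, y, z in degrees, a list of three. In form: {"gripper": [gripper, ...], "travel": [[tx, ty, tz], ...], "turn": [[rx, ry, rz], ...]}. A call has 1 to 10 rows; each row is the pose to reach, as a shift and turn from the pose measured when the call began, along the tool's axes at that moment; what a row does not reach only later rows make up. A row lasts 1/8 s, in which the tool goes at most 62.5 mm and 10.7 degrees, less where a joint would pass 70% of its speed; a pose out of reach is approached as far as the arm can. A call with a gripper value outside its range is refused whole. The fingers move at their own pace and stop on an object; "force" is the grip in N (left out, the last holds). Time passes only in rows, so rows that repeat a pose let the fingers close. It gives the time, the measured TCP pose, the force and the opening at its end, in the units of the state.
- get_state(): the state, without advancing time (a new reading comes with each control period).
- capture(name): name is "side" or "top" or "wrist"; returns a dict with "pixels" (384x512x3 uint8, red, green, blue), "fov_y" (degrees; the focal length in pixels is half the picture's height over the tangent of half this angle, whatever the lens; pixels are square), "cx", "cy" (the principal point, pixels), "dist" ([k1, k2, p1, p2, k3] as OpenCV has them; the pictures are not rectified), "position" and "attitude" of the camera in the world. Camera axes: x right, y down, z forward; pixel columns grow to the right and rows downward; lengths in m; the calibration is good to about 2 mm. A picture is of the moment at which its call begins. There is no depth.
- sign_off(): hands the job in, once; it reports no verdict.
Trained networks look in the newest picture that a camera, given by its name, has taken for a name from the list of things; names that differ only in an ending like _2 or _b are one class to them, and where a whole thing is asked for, a point or a joint stands for the part that bears it (a point fixed in the world has none). Each returns a list of dicts, best first, with "score" (0 to 1); they miss things now and then, are a little off and sometimes report something else, mostly with a low value. They report only what shows in the picture. A call takes as long as a camera call.
- search_frame(label, camera): "rect" ([left, top, right, bottom] in pixels, round what is visible of it).
- silhouettes(label, camera): "pixels" (384x512 bool, what is visible of it) and "rect" ([left, top, right, bottom] in pixels, round what is visible of it).
- landmark_of(label, camera): "centre" ([column, row] in pixels: a listed point, or the origin of a listed thing).
The state is a dict: "time": time; "joint_positions": joint angles; "qd": joint speeds; "joint_torque": joint torques, N m; "ee_pos": TCP position; "ee_rot": TCP orientation; "wrist_force": force on the tool from outside, world axes, zero at the start; "moment": the same for the moment, N m; "width": finger opening in m.
Only numpy, scipy, OpenCV 4.12 (cv2) and the standard library are available. Lean on these libraries where they do the work, as an engineer would, in place of code of your own. Each camera call takes 0.05 s, during which the arm holds its last target.

## Working session

There is one attempt and no reset: what is moved stays moved. The work goes in short steps, Python scripts to look and compute and a tool call to move; the robot and the scene stay as the last step left them, time stands still between calls to the robot, and variables do not carry over. Pictures are saved under pics/ and viewed, and the job is handed in when it is done.

Besides the shell and the picture viewer there is one more tool, called after "Emit:" as name(argument=value, ...) on one line, values as JSON. arm_command: Moves the arm, as the interface text tells. Its arguments: {"type":"object","properties":{"gripper":{"type":"array","items":{"type":"number"}},"travel":{"type":"array","items":{"type":"array","items":{"type":"number"}}},"turn":{"type":"array","items":{"type":"array","items":{"type":"number"}}},"force":{"type":"number"}},"required":["gripper","travel","turn"]}

```bash
ls; mkdir -p pics; python3 - <<'E'
from station import *
import cv2
s=get_state()
for k,v in s.items(): print(k,v)
for n in ["side","top","wrist"]:
    c=capture(n); print(n,c["fov_y"],c["cx"],c["cy"],c["dist"],c["position"],c["attitude"])
    cv2.imwrite(f"pics/{n}0.png",c["pixels"][:,:,::-1])
print(finger_overhang)
E
```

```text
pics
time 0.0
joint_positions [-1.02240072e+00  2.55726287e-01  1.07000824e-01 -4.78200159e-04
 -1.42392399e+00 -2.84585809e-01]
qd [-1.42665119e-03 -1.16222659e-03  3.81229084e-04  1.55881802e-03
 -1.50982487e-04 -9.94010952e-05]
joint_torque [-1.31394823e-03 -3.86628163e+01  2.37936097e+01  5.36534294e+00
 -6.18553633e-03  5.88055471e-06]
ee_pos [ 0.14334206 -0.5304996   0.24740471]
ee_rot [-0.43046558  0.42936398  0.56179478 -0.56101032]
wrist_force [ 0.62647196  0.33135027 -0.07794587]
moment [0.00993111 0.03628662 0.04110385]
width 0.08534296539250728
side 53.83888369249882 256.9334858269763 192.8973284497774 [-0.07801899  0.          0.          0.          0.        ] [0.15160433 0.71886336 0.81694812] [ 0.08039007 -0.19259391  0.88844457 -0.40879245]
top 42.600594850895924 254.5722254510209 198.53686567451686 [0.02534015 0.         0.         0.         0.        ] [ 0.20398976 -0.00789096  1.87267958] [ 0.05375893 -0.69571587  0.71447804 -0.05109348]
wrist 67.35590662084925 253.5940718505818 187.04609471574045 [-0.06319661  0.          0.          0.          0.        ] [ 0.06810429 -0.55055476  0.37365831] [0.09338567 0.60047133 0.7845509  0.12326064]
0.017
```

View pics/side0.png

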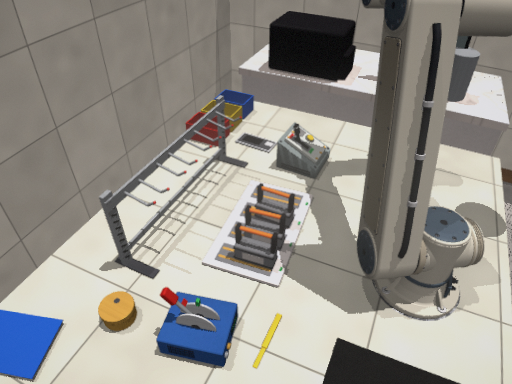

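View pics/top0.png

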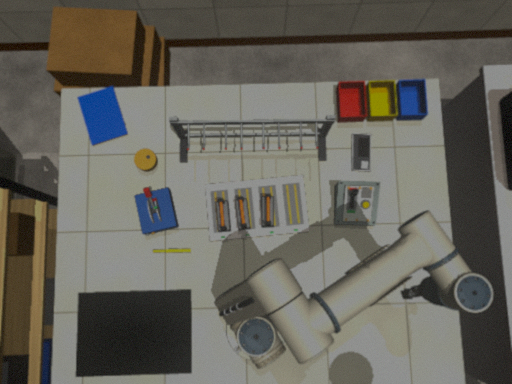

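View pics/wrist0.png

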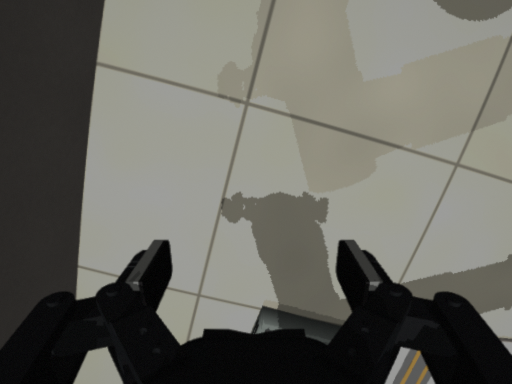

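```bash
cat > h.py <<'E'
import numpy as np, cv2, pickle
from scipy.spatial.transform import Rotation as R
from station import *
np.set_printoptions(precision=4,suppress=True)
def q2R(q): return R.from_quat([q[1],q[2],q[3],q[0]]).as_matrix()
class Cam:
    def __init__(s,c):
        s.f=c["pixels"].shape[0]/2/np.tan(np.radians(c["fov_y"])/2)
        s.K=np.array([[s.f,0,c["cx"]],[0,s.f,c["cy"]],[0,0,1.]]); s.d=np.array(c["dist"],float)
        s.p=np.array(c["position"]); s.R=q2R(c["attitude"]); s.img=c["pixels"]
    def proj(s,P):
        P=np.atleast_2d(P); rv=cv2.Rodrigues(s.R.T)[0]
        return cv2.projectPoints(P.astype(float),rv,-s.R.T@s.p,s.K,s.d)[0][:,0]
    def ray(s,uv):
        u=cv2.undistortPoints(np.array(uv,float).reshape(1,1,2),s.K,s.d)[0,0]
        d=s.R@np.array([u[0],u[1],1]); return d/np.linalg.norm(d)
    def atz(s,uv,z):
        d=s.ray(uv); return s.p+d*(z-s.p[2])/d[2]
    def aty(s,uv,y):
        d=s.ray(uv); return s.p+d*(y-s.p[1])/d[1]
def cam(n,save=None):
    c=Cam(capture(n))
    if save: cv2.imwrite("pics/"+save+".png",c.img[:,:,::-1])
    return c
def tri(c1,u1,c2,u2):
    A=np.zeros((3,3));b=np.zeros(3);
    for c,u in((c1,u1),(c2,u2)):
        d=c.ray(u);M=np.eye(3)-np.outer(d,d);A+=M;b+=M@c.p
    x=np.linalg.solve(A,b)
    e=[np.linalg.norm((np.eye(3)-np.outer(c.ray(u),c.ray(u)))@(x-c.p)) for c,u in((c1,u1),(c2,u2))]
    return x,max(e)
def tool(P):  # world target pos -> shift in tool axes in cm
    s=get_state(); T=q2R(s["ee_rot"]); return T.T@(np.array(P)-s["ee_pos"])*100
def turn(Rt):
    s=get_state(); T=q2R(s["ee_rot"]); return np.degrees(R.from_matrix(T.T@Rt).as_rotvec())
def crop(c,box,k,name):
    l,t,r,b=box; cv2.imwrite("pics/"+name+".png",cv2.resize(c.img[t:b,l:r,::-1],None,fx=k,fy=k,interpolation=cv2.INTER_CUBIC))
E
python3 - <<'E'
from h import *
print(q2R(get_state()["ee_rot"]))
c={n:cam(n) for n in("side","top")}
for l in ["charge_lever_grip","charge_tab_point","charger","rcd_test_top","rcd_lever_grip","rcd","board","pack1","rack","seat1","seat2","seat3","seat4","phone_frame","spudger","tin"]:
    r={n:landmark_of(l,n) for n in c}
    for n in c: print(l,n,[(np.round(x["centre"],1).tolist(),round(x["score"],2)) for x in r[n]][:5])
    if all(r.values()): print("   tri",*tri(c["side"],r["side"][0]["centre"],c["top"],r["top"][0]["centre"]))
E
```

```text
[[-0.2607 -0.0005 -0.9654]
 [ 0.9654  0.0014 -0.2607]
 [ 0.0014 -1.      0.0001]]
charge_lever_grip side [([167.1, 297.0], 0.88)]
charge_lever_grip top [([143.8, 191.9], 0.62)]
   tri [0.4943 0.3863 0.1495] 0.001999824648622611
charge_tab_point side []
charge_tab_point top [([160.0, 211.1], 0.36)]
charger side [([254.3, 263.6], 0.61), ([199.7, 336.9], 0.58)]
charger top [([158.5, 209.9], 0.94), ([354.1, 204.2], 0.35)]
   tri [0.3763 0.3058 0.2482] 0.04156632427551136
rcd_test_top side [([308.8, 135.3], 0.47), ([255.7, 144.7], 0.21)]
rcd_test_top top [([367.5, 207.5], 0.62)]
   tri [ 0.4338 -0.4111  0.0993] 0.008630719161429806
rcd_lever_grip side [([295.2, 131.0], 0.57), ([264.2, 242.6], 0.48), ([231.1, 122.1], 0.36)]
rcd_lever_grip top [([199.6, 141.5], 0.59), ([353.3, 188.8], 0.48), ([367.8, 204.6], 0.15)]
   tri [0.4556 0.1323 0.4717] 0.12727131460808674
rcd side [([305.2, 160.3], 0.98), ([309.2, 137.6], 0.52)]
rcd top [([353.9, 204.0], 0.55)]
   tri [ 0.4449 -0.3837  0.0082] 0.006714690968100462
board side [([262.3, 227.4], 0.87), ([311.1, 134.9], 0.56), ([302.5, 161.1], 0.36)]
b
[... 1220 characters left out ...]
6
seat4 side [([208.5, 143.1], 0.97), ([182.4, 164.3], 0.8), ([152.0, 196.0], 0.78), ([230.3, 120.3], 0.68)]
seat4 top [([196.9, 142.3], 0.98), ([233.7, 142.0], 0.69), ([274.2, 140.2], 0.64), ([303.6, 143.8], 0.57), ([255.9, 208.6], 0.53)]
   tri [0.5622 0.1516 0.3815] 0.048061242588976996
phone_frame side [([254.4, 142.4], 0.57), ([270.9, 338.9], 0.49)]
phone_frame top [([362.1, 153.1], 0.94)]
   tri [ 0.6561 -0.4261 -0.0012] 0.004607757527042289
spudger side [([267.6, 339.7], 0.57)]
spudger top [([172.8, 249.6], 0.58)]
   tri [ 0.2957  0.3101 -0.0017] 0.0014217169269922362
tin side [([121.9, 317.9], 0.85)]
tin top [([146.1, 163.8], 0.85)]
   tri [0.6297 0.4113 0.008 ] 0.0003640187131036635
```

```bash
python3 - <<'E'
from h import *
c={n:cam(n) for n in("side","top")}
S=[(152.0,196.0),(182.4,164.3),(208.5,143.1),(230.3,120.3)]
T=[(196.9,142.3),(233.7,142.0),(274.2,140.2),(303.6,143.8)]
for s,t in zip(S,T): print(*tri(c["side"],s,c["top"],t), c["top"].atz(t,.216))
for p,t in [((273.1,221.6),(266.2,208.8)),((263.4,240),(238.1,215.4)),((255,259.1),(224.8,217.9))]: print(*tri(c["side"],p,c["top"],t))
print(tri(c["side"],(199.7,336.9),c["top"],(158.5,209.9)))
print(tri(c["side"],(295.2,131),c["top"],(353.3,188.8)))
print(c["top"].atz((160,211.1),.12))
crop(c["side"],(100,80,260,280),4,"s_rack"); crop(c["side"],(150,270,250,370),6,"s_chg");crop(c["top"],(160,110,360,250),4,"t_rack");crop(c["side"],(260,110,360,190),6,"s_rcd")
crop(c["top"],(120,170,200,245),8,"t_chg")
crop(c["side"],(195,160,325,290),5,"s_brd")
E
```

```text
[0.6565 0.1908 0.2099] 0.0011105103265107155 [0.6539 0.1895 0.216 ]
[0.6505 0.0622 0.2214] 0.0005831719774715412 [0.6515 0.0621 0.216 ]
[ 0.656  -0.0793  0.2028] 0.0016222433838353964 [ 0.654  -0.0781  0.216 ]
[ 0.6329 -0.1777  0.2334] 0.0009328287370267473 [ 0.6383 -0.1792  0.216 ]
[ 0.4358 -0.0497 -0.0006] 0.0074528447756818245
[0.4156 0.0587 0.0322] 0.0012223581499004358
[0.4136 0.1113 0.0075] 0.0021715506303174818
(array([ 0.4478,  0.3657, -0.0126]), np.float64(0.0040827895102933205))
(array([ 0.4841, -0.359 ,  0.1356]), np.float64(0.005298907306308148))
[0.4298 0.3355 0.12  ]
```

View pics/s_rack.png

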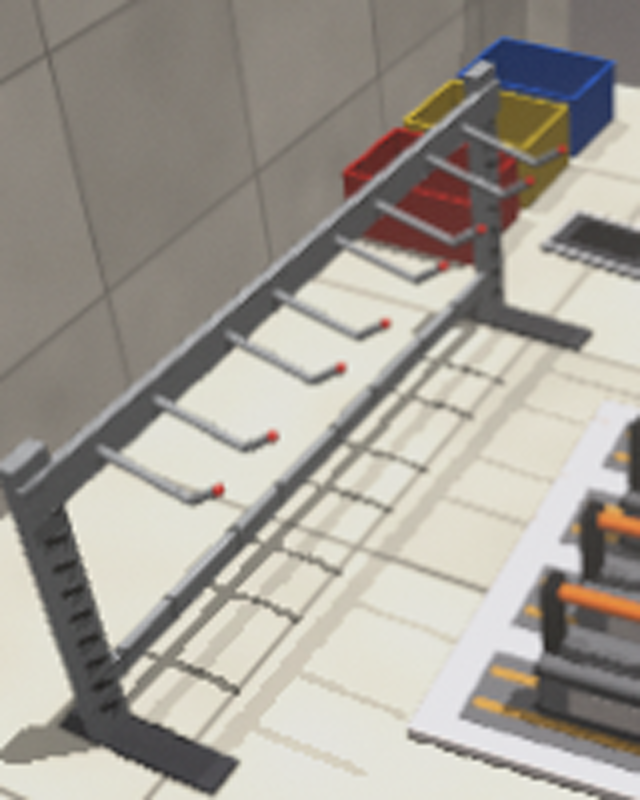

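View pics/s_chg.png

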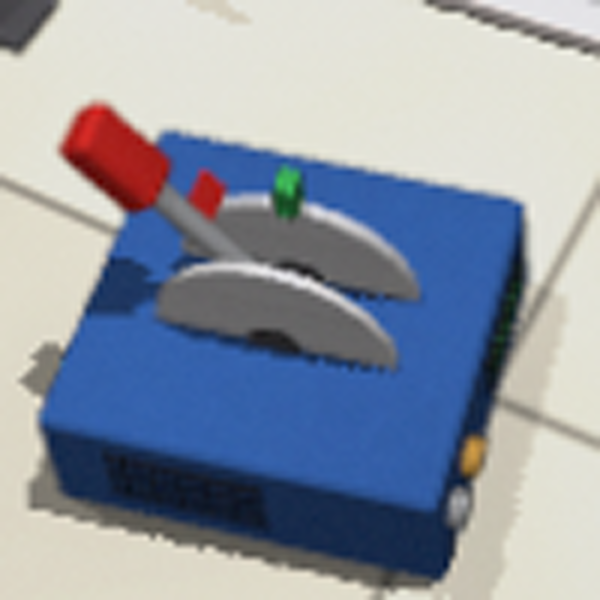

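View pics/s_brd.png

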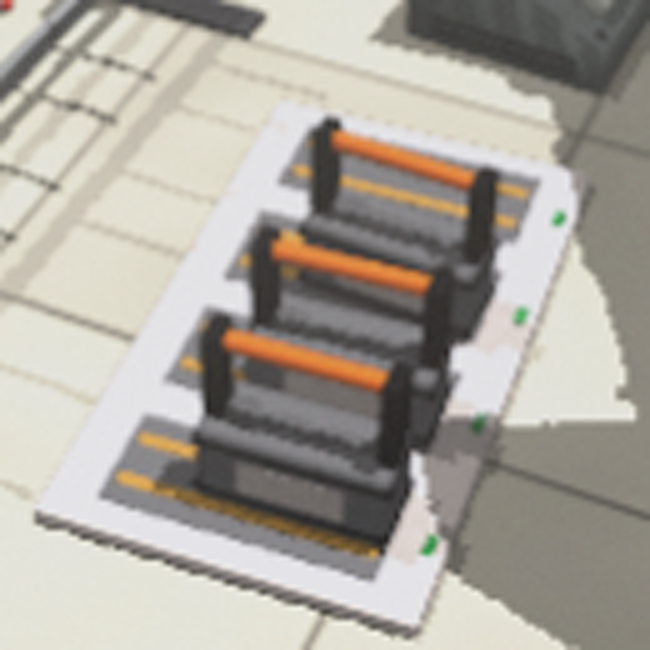

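View pics/s_rcd.png

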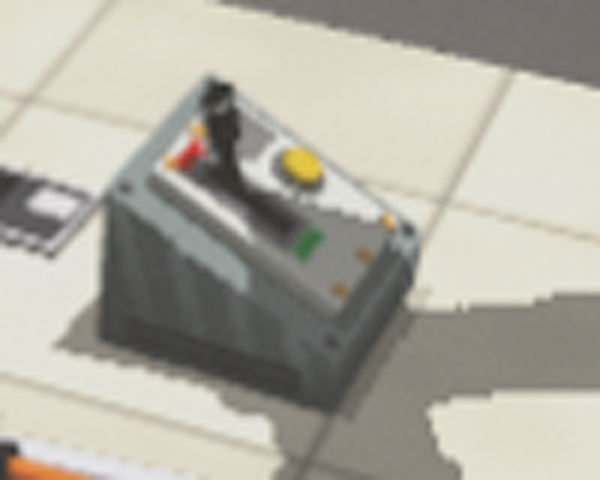

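View pics/t_chg.png

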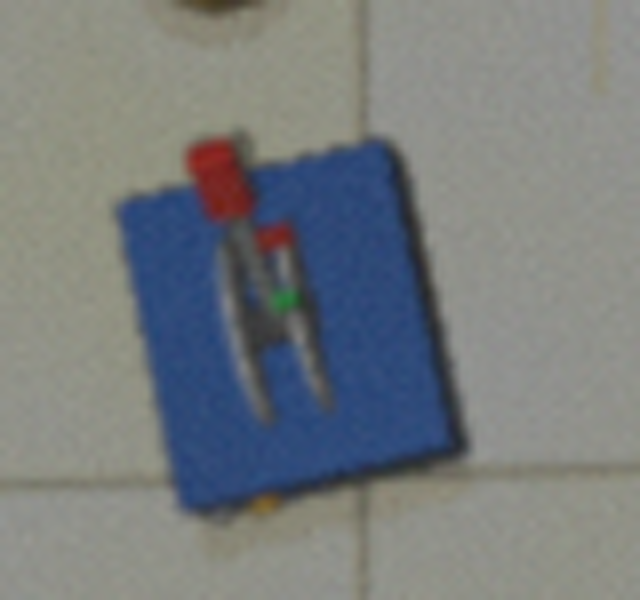

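View pics/t_rack.png

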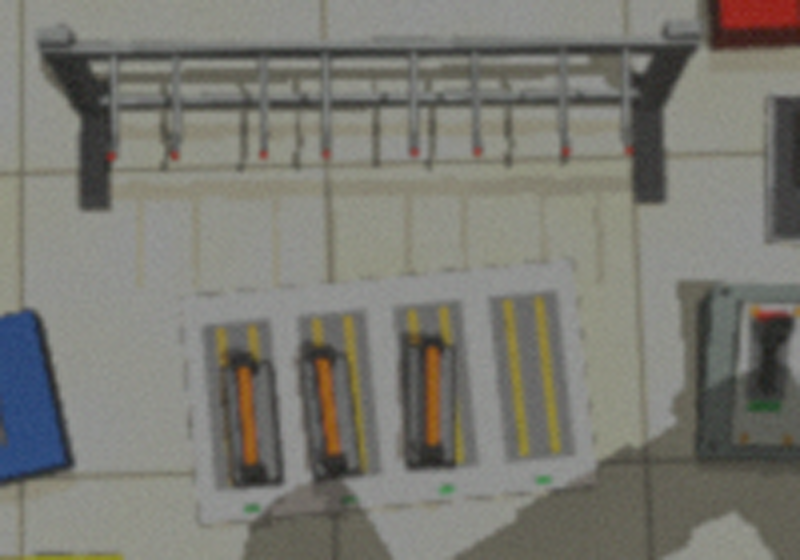

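```bash
cat > fit.py <<'E'
from h import *
from scipy.optimize import least_squares
def pose(p,P):
    x,y,a=p[:3]; P=np.atleast_2d(P); ca,sa=np.cos(a),np.sin(a)
    return np.c_[x+ca*P[:,0]-sa*P[:,1], y+sa*P[:,0]+ca*P[:,1], P[:,2]]
def fit(obs,p0,extra=None):
    # obs list (cam, model Nx3, px Nx2)
    f=lambda p: np.concatenate([((c.proj(pose(p,M)))-U).ravel() for c,M,U in obs])
    r=least_squares(f,p0,loss="soft_l1"); return r.x, np.abs(r.fun).reshape(-1,2)
E
python3 - <<'E'
from fit import *
c={n:cam(n) for n in("side","top")}
def red(c,box):
    l,t,r,b=box; im=c.img[t:b,l:r].astype(int)
    m=((im[...,0]-np.maximum(im[...,1],im[...,2]))>45).astype(np.uint8)
    n,_,st,ce=cv2.connectedComponentsWithStats(m); return [(ce[i]+[l,t],st[i,4]) for i in range(1,n)]
T=sorted([p for p,a in red(c["top"],(175,140,330,155)) if a<40],key=lambda p:p[0])
S=sorted([p for p,a in red(c["side"],(130,80,245,210)) if a<40],key=lambda p:p[0])
print(np.array(T));print(np.array(S))
ys=np.array([.195+.027,.195-.027,.065+.027,.065-.027,-.065+.027,-.065-.027,-.195+.027,-.195-.027])
M=np.c_[np.full(8,-.024),ys,np.full(8,.234)]
if len(T)==8:
    print(*fit([(c["top"],M,np.array(T))],[.65,0,0]))
if len(S)==8: print(*fit([(c["side"],M,np.array(S))],[.65,0,0]))
if len(T)==8 and len(S)==8:
    p,e=fit([(c["top"],M,np.array(T)),(c["side"],M,np.array(S))],[.65,0,0]);print(p,e)
Tc=np.array([(120,205),(388,142),(460,450),(188,510)])/8+[120,170]-.5
Sc=np.array([(45,425),(168,132),(524,205),(440,505)])/6+[150,270]-.5
M=np.array([(.075,.065,.06),(.075,-.065,.06),(-.075,-.065,.06),(-.075,.065,.06)])
for o in ([(c["top"],M,Tc)],[(c["side"],M,Sc)],[(c["top"],M,Tc),(c["side"],M,Sc)]):
    p,e=fit(o,[.42,.36,.2]); print("charger",p,e.max())
n=np.array([-np.sin(p[2]),np.cos(p[2]),0]); ax=np.array([np.cos(p[2]),np.sin(p[2]),0]); h=np.array([p[0],p[1],.06])
def ang(uv,off,cm):
    o=h+n*off; d=cm.ray(uv); P=cm.p+d*((o-cm.p)@n)/(d@n); v=P-o
    return np.arctan2(v@ax,v[2])+.75, np.linalg.norm(v)
print("grip",ang(np.array([118,157])/6+[149.5,269.5],0,c["side"]),"tab",ang(np.array([289,172])/6+[149.5,269.5],-.014,c["side"]))
crop(c["top"],(320,170,390,240),8,"t_rcd")
E
```

```text
[[187.5 148.5]
 [203.  148.5]
 [225.5 148. ]
 [241.  148. ]
 [263.  147.5]
 [279.  147.5]
 [301.  147.5]
 [317.  147. ]]
[[154.125  202.125 ]
 [167.5    188.5   ]
 [184.5    171.5   ]
 [195.8    160.4   ]
 [214.6667 119.    ]
 [220.     136.5   ]
 [226.3929 121.75  ]
 [226.8889 132.5556]
 [232.     124.5   ]
 [240.2    116.6   ]]
[ 0.6484 -0.0015 -0.0162] [[0.3621 0.0188]
 [0.0554 0.1471]
 [0.3146 0.1149]
 [0.0127 0.0573]
 [0.2312 0.1957]
 [0.0426 0.017 ]
 [0.31   0.2391]
 [0.1451 0.0755]]
charger [0.4411 0.3634 0.215 ] 0.8353073629794494
charger [0.4399 0.3636 0.215 ] 1.7710453088765803
charger [0.4404 0.3635 0.2163] 1.6808683289941655
grip (np.float64(1.3740958006230028), np.float64(0.09688625429013367)) tab (np.float64(0.7430955034532889), np.float64(0.06791612991657217))
```

View pics/t_rcd.png

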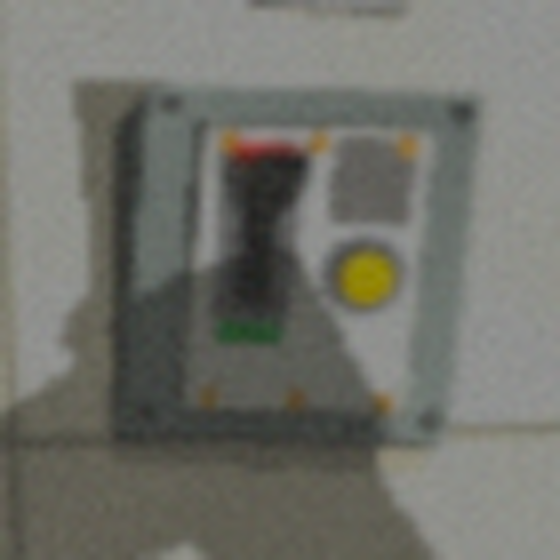

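```bash
python3 - <<'E'
from fit import *
c={n:cam(n) for n in("side","top")}
Tc=np.array([(150,90),(483,95),(443,440),(115,437)])/8+[319.5,169.5]
Sc=np.array([(105,190),(210,75),(418,235),(330,345)])/6+[259.5,109.5]
M=np.array([(.075,.075,.11),(.075,-.075,.11),(-.075,-.075,.04),(-.075,.075,.04)])
for o in ([(c["top"],M,Tc)],[(c["side"],M,Sc)],[(c["top"],M,Tc),(c["side"],M,Sc)]):
    p,e=fit(o,[.42,-.36,0]); print("rcd",p,e)
# packs bars: orange
for n,box in(("side",(195,160,325,290)),("top",(205,180,310,240))):
    l,t,r,b=box; hsv=cv2.cvtColor(c[n].img[t:b,l:r],cv2.COLOR_RGB2HSV)
    m=((hsv[...,0]>4)&(hsv[...,0]<16)&(hsv[...,1]>150)&(hsv[...,2]>70)).astype(np.uint8)
    k,lab,st,ce=cv2.connectedComponentsWithStats(m)
    for i in range(1,k):
        if st[i,4]<15: continue
        pts=np.argwhere(lab==i)[:,::-1]+[l,t]; mu=pts.mean(0); u,s,v=np.linalg.svd(pts-mu,full_matrices=False); q=(pts-mu)@v[0]
        e1,e2=mu+v[0]*q.min(),mu+v[0]*q.max()
        P1,P2,Pm=[c[n].atz(x,.117) for x in(e1,e2,mu)]
        print(n,st[i,4],Pm,np.degrees(np.arctan2(*(P1-P2)[1::-1])),np.linalg.norm(P1-P2))
E
```

```text
rcd [ 0.4463 -0.3796 -0.0588] [[0.3097 0.2169]
 [0.4457 0.4235]
 [0.138  0.3461]
 [0.7236 0.5855]]
rcd [ 0.4483 -0.3819 -0.0709] [[0.6591 0.5404]
 [0.4604 0.6496]
 [0.6903 0.2728]
 [0.4599 2.9352]]
rcd [ 0.447  -0.38   -0.0637] [[0.1196 0.5276]
 [0.2583 0.3129]
 [0.1206 0.2303]
 [0.7099 0.8988]
 [0.4621 0.0591]
 [0.5177 0.31  ]
 [0.7803 0.0381]
 [0.8406 3.3027]]
side 86 [ 0.4273 -0.0537  0.117 ] -2.0374046257124823 0.08451560915028482
side 126 [0.4203 0.0386 0.117 ] 5.424778863510649 0.08536736552658683
side 128 [0.4154 0.1123 0.117 ] 4.1016083129944985 0.08655675585950025
top 46 [0.4159 0.1159 0.117 ] 3.9016025817988416 0.0837896996717268
top 17 [ 0.4165 -0.048   0.117 ] -1.7158175703503145 0.057832518007476595
top 16 [0.3975 0.0428 0.117 ] 9.798810675370921 0.043860028744568284
```

```bash
cat >> h.py <<'E'
def down(yawdeg,tilt=None):
    a=np.radians(yawdeg); x=np.array([np.cos(a),np.sin(a),0]); y=np.array([0,0,-1.]); return np.c_[x,y,np.cross(x,y)]
def go(P,yaw=None):
    s=get_state(); T=q2R(s["ee_rot"])
    print("at",s["ee_pos"],"yaw",np.degrees(np.arctan2(T[1,0],T[0,0])),"t",round(s["time"],2),"w",s["width"],"F",s["wrist_force"],"q",s["joint_positions"])
    print("travel",np.round(tool(P),2),"turn",np.round(turn(down(yaw)),1) if yaw is not None else "")
E
python3 -c "
from h import *
go([.38,-.1,.32]);go([.41,.33,.32],102.4)"
```

```text
at [ 0.1435 -0.531   0.2483] yaw 105.11725326671015 t 2.15 w 0.08536225088840771 F [-0.6495 -0.3827  0.7927] q [-1.0224  0.2551  0.1082 -0.     -1.4239 -0.2846]
travel [ 35.44  -7.17 -34.08] turn 
at [ 0.1435 -0.531   0.2483] yaw 105.11725326671015 t 2.15 w 0.08536225088840771 F [-0.6495 -0.3827  0.7927] q [-1.0224  0.2551  0.1082 -0.     -1.4239 -0.2846]
travel [ 76.17  -7.17 -48.19] turn [ 0.   2.7 -0. ]
```

Emit:
arm_command(gripper=[1,1,1,1,1,1,1,1,1,1], travel=[[0,-7,0],[35.4,-7.2,-34],[35.4,-7.2,-34],[35.4,-7.2,-34],[35.4,-7.2,-34],[35.4,-7.2,-34],[35.4,-7.2,-34],[35.4,-7.2,-34],[35.4,-7.2,-34],[35.4,-7.2,-34]], turn=[[0,0,0],[0,0,0],[0,0,0],[0,0,0],[0,0,0],[0,0,0],[0,0,0],[0,0,0],[0,0,0],[0,0,0]])

```text
time: 3.4
ee_pos: [0.3805, -0.0979, 0.3201]
ee_rot: [-0.429, 0.428, 0.563, -0.563]
wrist_force: [-0.1, -1.2, -0.0]
width: 0.0855
```

```bash
python3 -c "
from h import *
go([.41,.33,.32],102.4)"
```

```text
at [ 0.3805 -0.0979  0.3201] yaw 105.4248597782208 t 3.4 w 0.08546550850425627 F [-0.1428 -1.1672 -0.0365] q [ 0.1517 -0.0758 -0.0812 -0.0005 -1.5656 -1.4533]
travel [ 40.46   0.02 -14.23] turn [-0.  3.  0.]
```

Emit:
arm_command(gripper=[1,1,1,1,1,1,1,1], travel=[[40.5,0,-14.2],[40.5,0,-14.2],[40.5,0,-14.2],[40.5,0,-14.2],[40.5,0,-14.2],[40.5,0,-14.2],[40.5,0,-14.2],[40.5,0,-14.2]], turn=[[0,3,0],[0,3,0],[0,3,0],[0,3,0],[0,3,0],[0,3,0],[0,3,0],[0,3,0]])

```text
time: 4.4
ee_pos: [0.4097, 0.3325, 0.3182]
ee_rot: [0.443, -0.442, -0.551, 0.553]
wrist_force: [-1.3, -0.0, -0.2]
width: 0.0849
```

```bash
python3 -c "
from h import *
go([.41,.33,.32],102.4)
c=cam('wrist','w1')
cam('top','t1');cam('side','s1')
"
```

```text
at [0.4097 0.3325 0.3182] yaw 102.55218476837118 t 4.4 w 0.08490921272374967 F [-1.2783 -0.0419 -0.2042] q [ 0.9781  0.203   0.2161 -0.001  -1.587  -2.3298]
travel [-0.25 -0.18  0.03] turn [-0.2  0.2 -0.1]
```

View pics/w1.png

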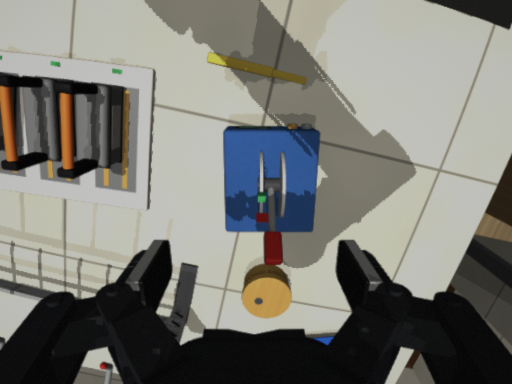

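```bash
python3 -c "
from h import *
im=cv2.imread('pics/w1.png')
cv2.imwrite('pics/w1c.png',cv2.resize(im[115:275,205:335],None,fx=4.5,fy=3.7*1.2162,interpolation=2)[:600])
cv2.imwrite('pics/w1c.png',cv2.resize(im[120:270,205:335],None,fx=4,fy=4,interpolation=2))
"
```

```text
(no output)
```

View pics/w1c.png

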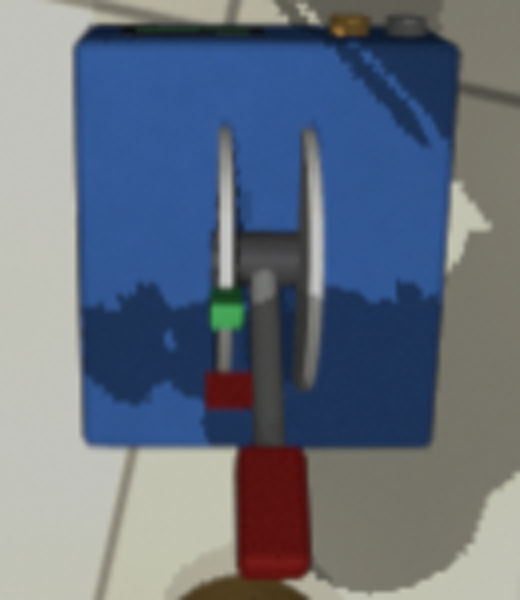

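```bash
python3 - <<'E'
from fit import *
c={n:cam(n) for n in("side","top","wrist")}
M=np.array([(.075,.065,.06),(.075,-.065,.06),(-.075,-.065,.06),(-.075,.065,.06)])
W=np.array([(432,445),(85,442),(78,43),(457,47)])/4+[204.5,119.5]
Tc=np.array([(120,205),(388,142),(460,450),(188,510)])/8+[119.5,169.5]
Sc=np.array([(45,425),(168,132),(524,205),(440,505)])/6+[149.5,269.5]
for o in ([(c["wrist"],M,W)],[(c["wrist"],M,W),(c["top"],M,Tc),(c["side"],M,Sc)]):
    p,e=fit(o,[.44,.36,.2]); print("charger",p,e[:4],e.max())
for p in ([*fit([(c["wrist"],M,W)],[.44,.36,.2])[0]],p):
    def err(a,r,y,uv,cm): 
        return cm.proj(pose(p,[r*np.sin(a-.75),y,.06+r*np.cos(a-.75)]))[0]-uv
    A=np.arange(.0,1.5,.01)
    for nm,r,y,uv,cm in [("tab",.062,-.014,np.array([227,316])/4+[204.5,119.5],"wrist"),("tab",.062,-.014,np.array([289,178])/6+[149.5,269.5],"side"),("grip",.098,0,np.array([271,480])/4+[204.5,119.5],"wrist"),("gripend",.118,0,np.array([274,565])/4+[204.5,119.5],"wrist"),("grip",.098,0,np.array([118,157])/6+[149.5,269.5],"side")]:
        E=[np.linalg.norm(err(a,r,y,uv,c[cm])) for a in A]; i=np.argmin(E); print(nm,cm,A[i],E[i])
E
```

```text
charger [0.4455 0.3618 0.2096] [[0.1527 1.2678]
 [0.2647 1.6261]
 [1.1182 0.6708]
 [1.6301 0.8771]] 1.630095909679767
charger [0.4433 0.3621 0.2116] [[0.8414 0.0865]
 [0.2858 0.4308]
 [0.7284 2.1694]
 [2.1703 2.5645]] 2.564484748430772
tab wrist 0.74 0.438903313322352
tab side 0.6900000000000001 0.5413773451559005
grip wrist 1.17 1.656923719637646
gripend wrist 1.29 1.0449130762882415
grip side 1.33 2.3001667212924652
tab wrist 0.78 1.0555411956234535
tab side 0.72 0.2703370707940965
grip wrist 1.2 2.2559246299140416
gripend wrist 1.33 1.599068921546011
grip side 1.35 1.616145255396245
```

```bash
python3 - <<'E'
from fit import *
c={n:cam(n) for n in("side","top","wrist")}
def cen(cm,box):
    l,t,r,b=box; im=cm.img[t:b,l:r].astype(int)
    m=((im[...,0]-np.maximum(im[...,1],im[...,2]))>35).astype(np.uint8)
    n,_,st,ce=cv2.connectedComponentsWithStats(m); i=1+np.argmax(st[1:,4]); return ce[i]+[l,t],st[i,4]
a=cen(c["side"],(150,280,180,308));b=cen(c["top"],(138,180,154,200));w=cen(c["wrist"],(255,225,290,268))
print(a,b,w)
for x,y in((a,b),(a,w),(b,w)):
    pass
print(tri(c["side"],a[0],c["top"],b[0]),tri(c["side"],a[0],c["wrist"],w[0]),tri(c["top"],b[0],c["wrist"],w[0]))
print(pose([.4433,.3625,.213],[.098*np.sin(.58),0,.06+.098*np.cos(.58)]))
E
```

```text
(array([168.6789, 295.8632]), np.int32(190)) (array([146.7, 188.8]), np.int32(10)) (array([275.0502, 246.8208]), np.int32(558))
(array([0.5036, 0.3771, 0.1365]), np.float64(0.006106910273979286)) (array([0.4976, 0.3762, 0.1388]), np.float64(0.0011313683916027487)) (array([0.5134, 0.3835, 0.1123]), np.float64(0.0017543645507655723))
[[0.4958 0.3739 0.142 ]]
```

```bash
python3 -c "
from h import *
go([.497,.375,.215],102.2);go([.497,.375,.138],102.2)"
```

```text
at [0.4098 0.3295 0.3208] yaw 102.37255918529179 t 4.85 w 0.08542668145323654 F [-0.0826 -0.0491 -0.5067] q [ 0.975   0.1963  0.2139 -0.0005 -1.5872 -2.3299]
travel [ 2.56 10.59 -9.49] turn [0.  0.2 0.1]
at [0.4098 0.3295 0.3208] yaw 102.37255918529179 t 4.85 w 0.08542668145323654 F [-0.0826 -0.0491 -0.5067] q [ 0.975   0.1963  0.2139 -0.0005 -1.5872 -2.3299]
travel [ 2.55 18.29 -9.49] turn [0.  0.2 0.1]
```

Emit:
arm_command(gripper=[0.6,0.6,0.6,0.6,0.6,0.6,0.6,0.6], travel=[[2.55,3,-9.5],[2.55,7,-9.5],[2.55,10.5,-9.5],[2.55,13,-9.5],[2.55,16,-9.5],[2.55,18.3,-9.5],[2.55,18.3,-9.5],[2.55,18.3,-9.5]], turn=[[0,0,0],[0,0,0],[0,0,0],[0,0,0],[0,0,0],[0,0,0],[0,0,0],[0,0,0]], force=20)

```text
time: 5.85
ee_pos: [0.4978, 0.3752, 0.1393]
ee_rot: [-0.443, 0.443, 0.552, -0.55]
wrist_force: [-0.4, -0.3, 0.2]
width: 0.0515
```

```bash
python3 -c "
from h import *
go([.497,.375,.138],102.2)
c=cam('wrist','w2');s=cam('side');crop(s,(120,250,260,370),5,'s2')
"
```

```text
at [0.4978 0.3752 0.1393] yaw 102.37923997188597 t 5.85 w 0.0514961514222916 F [-0.3531 -0.2792  0.173 ] q [ 0.8963  0.4468  0.1073  0.0001 -1.2284 -2.2511]
travel [-0.01  0.12  0.08] turn [0.1 0.2 0.1]
```

View pics/w2.png

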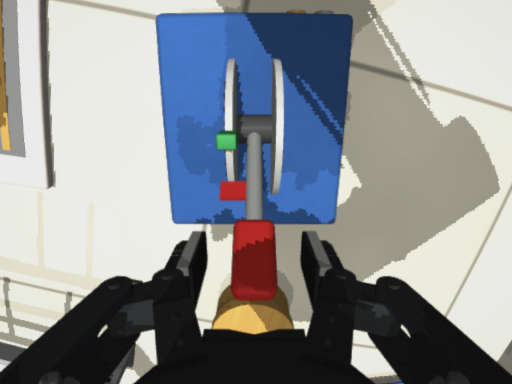

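View pics/s2.png

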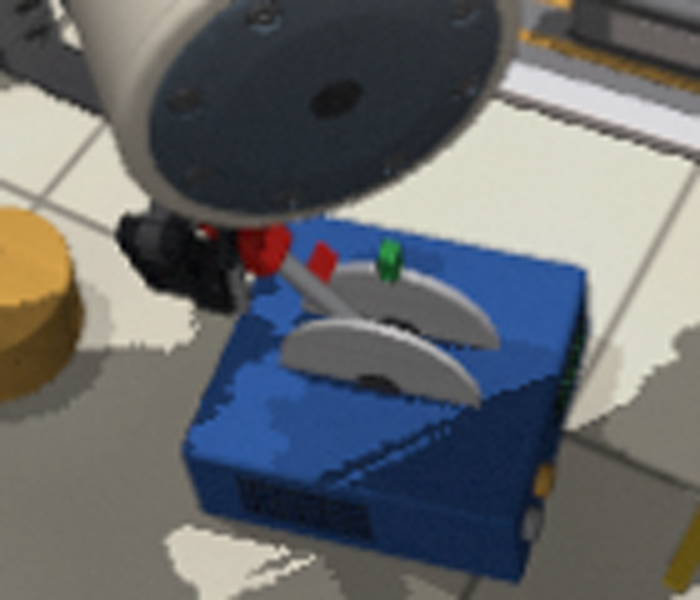

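Emit:
arm_command(gripper=[0,0,0,0,0], travel=[[0,0,0],[0,0,0],[0,0,0],[0,0,0],[0,0,0]], turn=[[0,0,0],[0,0,0],[0,0,0],[0,0,0],[0,0,0]], force=20)

```text
time: 6.58
ee_pos: [0.4984, 0.3755, 0.1404]
ee_rot: [-0.443, 0.443, 0.553, -0.549]
wrist_force: [1.9, -1.8, 5.3]
width: 0.0217
```

```bash
python3 - <<'E'
from fit import *
s=get_state(); print(s["width"],s["ee_pos"],s["wrist_force"])
w=cam("wrist","w3"); sd=cam("side")
crop(w,(140,0,370,240),3,"w3c")
M=np.array([(.075,.065,.06),(.075,-.065,.06),(-.075,-.065,.06),(-.075,.065,.06)])
W=np.array([(337,222),(174,223),(157,15),(352,15)],float)
p,e=fit([(w,M,W)],[.44,.36,.2]); print(p,e)
E
```

```text
0.02169869538041757 [0.4984 0.3755 0.1404] [ 1.886  -1.834   5.2843]
[0.4454 0.366  0.219 ] [[0.4417 3.6244]
 [0.5317 3.138 ]
 [2.0608 0.5649]
 [3.7523 0.8053]]
```

View pics/w3c.png

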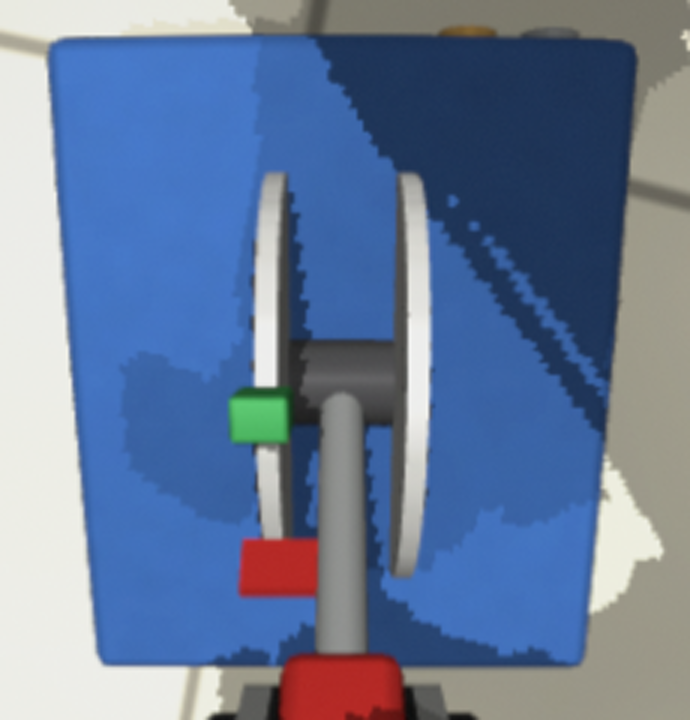

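Emit:
arm_command(gripper=[0,0,0,0,0,0,0,0,0,0], travel=[[0,-0.41,0.63],[0,-0.79,1.34],[0,-1.1,2.07],[0,-1.36,2.83],[0,-1.56,3.6],[0,-1.7,4.39],[0,-1.76,5.08],[0,-1.78,5.73],[0,-1.78,5.73],[0,-1.78,5.73]], turn=[[0,0,0],[0,0,0],[0,0,0],[0,0,0],[0,0,0],[0,0,0],[0,0,0],[0,0,0],[0,0,0],[0,0,0]])

```text
time: 7.92
ee_pos: [0.442, 0.3632, 0.1583]
ee_rot: [-0.443, 0.443, 0.553, -0.549]
wrist_force: [-0.2, 0.6, 2.9]
width: 0.0215
```

```bash
python3 - <<'E'
from fit import *
go([.443,.363,.158],102.2)
w=cam("wrist","w4"); sd=cam("side")
crop(w,(100,20,400,280),2.5,"w4c")
crop(sd,(120,250,260,370),5,'s4')
E
```

```text
at [0.442  0.3632 0.1583] yaw 102.39012000609723 t 7.92 w 0.021541166933905648 F [-0.1967  0.6064  2.9119] q [ 0.9616  0.337  -0.0101  0.0007 -1.2188 -2.3164]
travel [-0.04  0.03 -0.09] turn [0.2 0.2 0.2]
```

View pics/w4c.png

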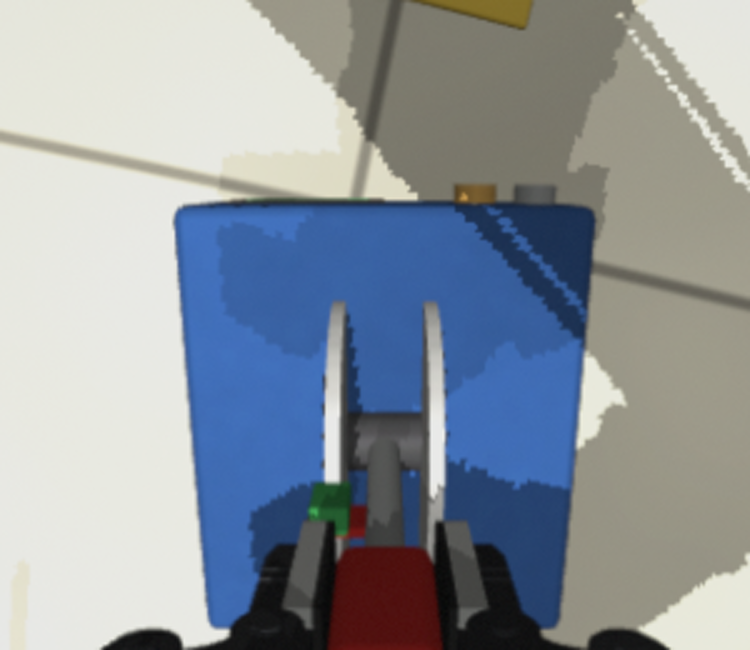

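View pics/s4.png

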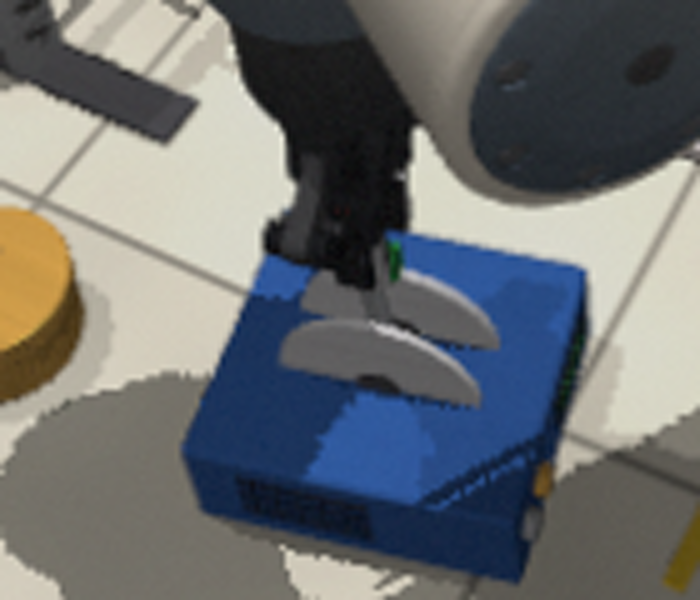

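Emit:
arm_command(gripper=[0.6,0.6,0.6,0.6,0.6,0.6,0.6,0.6,0.6], travel=[[0,0,0],[0,0,0],[0,0,0],[0,-3,0],[0,-7,0],[0,-10,2],[0,-12,8],[0,-12,10],[0,-12,10]], turn=[[0,0,0],[0,0,0],[0,0,0],[0,0,0],[0,0,0],[0,0,0],[0,0,0],[0,0,0],[0,0,0]])

```text
time: 9.15
ee_pos: [0.3431, 0.3412, 0.2787]
ee_rot: [-0.443, 0.443, 0.554, -0.549]
wrist_force: [-0.6, -1.2, -0.0]
width: 0.0511
```

```bash
python3 - <<'E'
from fit import *
go([.443,.363,.158],102.2)
w=cam("wrist","w5"); sd=cam("side")
crop(w,(160,120,360,384),2.8,"w5c")
crop(sd,(150,260,250,360),6,'s5')
E
```

```text
at [0.3431 0.3412 0.2787] yaw 102.47664400098778 t 9.15 w 0.051109677104329836 F [-0.5776 -1.2052 -0.0374] q [ 1.1084  0.1108  0.0054  0.0012 -1.4589 -2.4615]
travel [ -0.08  12.12 -10.17] turn [0.3 0.3 0.2]
```

View pics/w5.png

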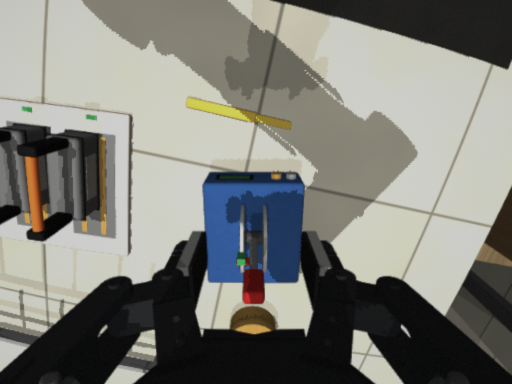

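View pics/s5.png

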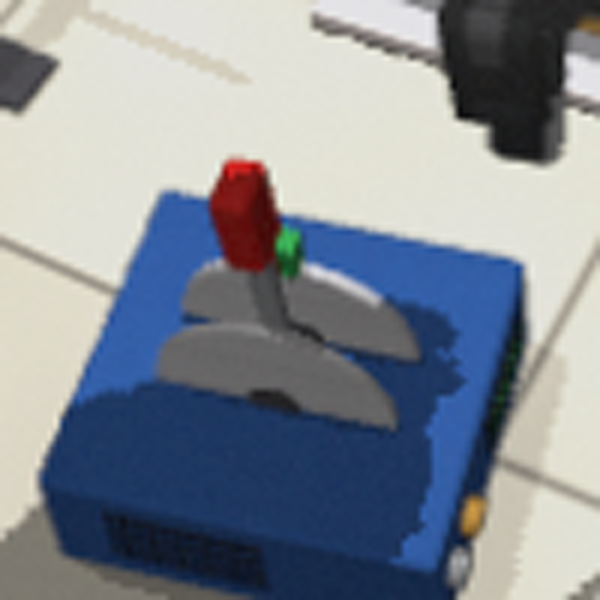

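```bash
python3 - <<'E'
from fit import *
c={n:cam(n) for n in("side","wrist")}
for p in ([.4404,.3635,.216],[.4433,.3621,.2116],[.443,.363,.213]):
    n=np.array([-np.sin(p[2]),np.cos(p[2]),0]); ax=np.array([np.cos(p[2]),np.sin(p[2]),0]); h=np.array([p[0],p[1],.06])
    def ang(uv,off,cm):
        o=h+n*off; d=cm.ray(uv); P=cm.p+d*((o-cm.p)@n)/(d@n); v=P-o
        return np.round([np.arctan2(v@ax,v[2])+.75, np.linalg.norm(v)],3)
    f=lambda x,y:np.array([x,y])/6+[149.5,259.5]
    print("grip mid",ang(f(244,213),0,c["side"]),"top",ang(f(243,170),0,c["side"]),"bot",ang(f(247,262),0,c["side"]),"shaft",ang(f(272,305),0,c["side"]),"tab end",ang(f(290,236),-.014,c["side"]),"tab mid",ang(f(290,252),-.014,c["side"]))
crop(c["wrist"],(200,165,310,310),4,"w5d")
for l in ("charge_tab_point","charge_lever_grip"):
  for n in c: print(l,n,landmark_of(l,n))
E
```

```text
grip mid [0.834 0.097] top [0.796 0.123] bot [0.907 0.067] shaft [0.845 0.041] tab end [0.741 0.066] tab mid [0.758 0.055]
grip mid [0.822 0.094] top [0.785 0.12 ] bot [0.893 0.064] shaft [0.814 0.038] tab end [0.716 0.062] tab mid [0.729 0.052]
grip mid [0.816 0.096] top [0.781 0.121] bot [0.883 0.065] shaft [0.801 0.039] tab end [0.711 0.064] tab mid [0.723 0.053]
charge_tab_point side [{'centre': [196.0, 300.7], 'score': 0.52}]
charge_tab_point wrist [{'centre': [238.5, 259.3], 'score': 0.65}, {'centre': [254.0, 324.0], 'score': 0.6}]
charge_lever_grip side [{'centre': [192.0, 295.3], 'score': 0.74}]
charge_lever_grip wrist [{'centre': [249.9, 287.8], 'score': 0.87}]
```

View pics/w5d.png

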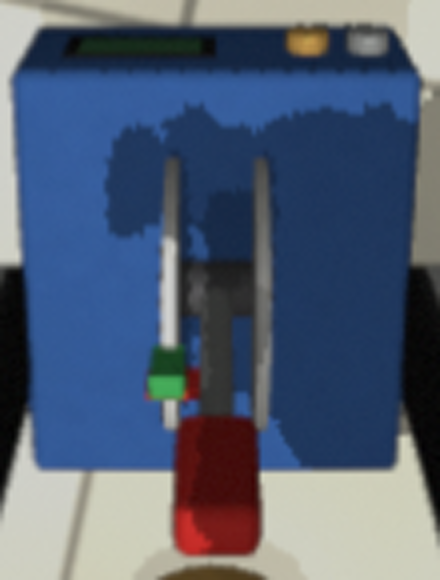

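```bash
python3 - <<'E'
from fit import *
P=pose([.443,.363,.213],[.078,0,.23])[0]; go(P,102.2)
E
```

```text
at [0.3445 0.3414 0.2774] yaw 102.34233949632457 t 9.55 w 0.051213764225716024 F [-0.0961 -0.817   0.548 ] q [ 1.1059  0.115   0.0069  0.0015 -1.4589 -2.4615]
travel [ -0.02   4.8  -17.87] turn [0.2 0.1 0.1]
```

Emit:
arm_command(gripper=[0.6,0.6,0.6,0.6,0.6,0.6,0.6], travel=[[0,0,-5],[0,0,-10],[0,0,-15],[0,2,-17.9],[0,4.8,-17.9],[0,4.8,-17.9],[0,4.8,-17.9]], turn=[[0,0,0],[0,0,0],[0,0,0],[0,0,0],[0,0,0],[0,0,0],[0,0,0]])

```text
time: 10.42
ee_pos: [0.5199, 0.3799, 0.2314]
ee_rot: [-0.443, 0.444, 0.553, -0.549]
wrist_force: [-0.3, -0.3, 1.2]
width: 0.0512
```

```bash
python3 - <<'E'
from fit import *
go([.443,.363,.158],102.2)
w=cam("wrist","w6"); print(w.p)
crop(w,(170,0,330,200),4*.9,"w6c")
E
```

```text
at [0.5199 0.3799 0.2314] yaw 102.34958935263069 t 10.43 w 0.05120393505872159 F [-0.2758 -0.2788  1.1623] q [ 0.8739  0.4456  0.3412  0.0014 -1.4607 -2.2293]
travel [-0.02  7.3   7.92] turn [0.3 0.1 0.1]
[0.4431 0.3633 0.3571]
```

View pics/w6c.png

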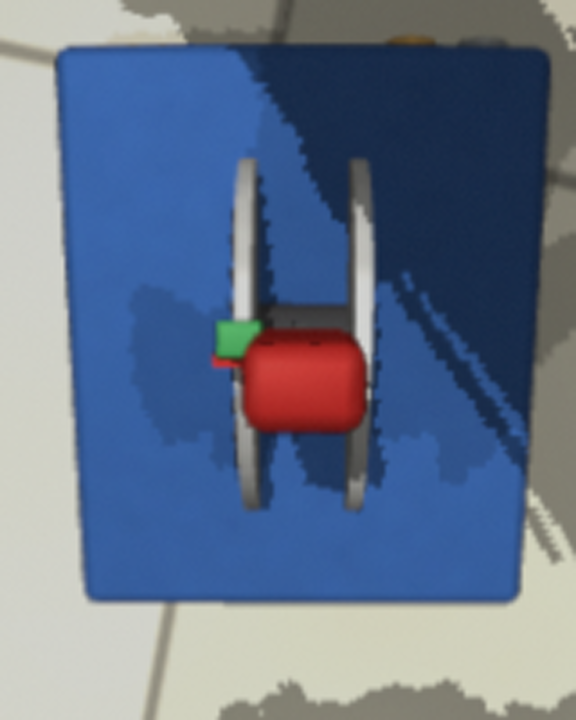

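```bash
python3 - <<'E'
from fit import *
w=cam("wrist")
f=lambda x,y:np.array([x,y])/3.6+[169.5,-.5]
def loc(uv,z): 
    P=w.atz(uv,z)-np.array([.443,.363,0]); a=.213; return np.round([P[0]*np.cos(a)+P[1]*np.sin(a),-P[0]*np.sin(a)+P[1]*np.cos(a)],4)
print("disc ends",loc(f(246,160),.06),loc(f(250,508),.06),loc(f(360,160),.06),loc(f(355,508),.06))
print("box",loc(f(60,50),.06),loc(f(90,600),.06),loc(f(548,50),.06),loc(f(518,600),.06))
print("tab",loc(f(238,339),.122),"grip end",loc(f(305,395),.177),loc(f(305,432),.176),loc(f(305,350),.176))
go([.442,.3632,.158],102.3)
E
```

```text
disc ends [-0.045  -0.0139] [ 0.0472 -0.0138] [-0.0451  0.0162] [0.0471 0.0164]
box [-0.0719 -0.0616] [ 0.0745 -0.0614] [-0.0724  0.0643] [0.0741 0.0652]
tab [ 0.0005 -0.013 ] grip end [0.0095 0.0013] [0.0157 0.0013] [0.0022 0.0013]
at [0.5198 0.3801 0.232 ] yaw 102.36574337789762 t 10.53 w 0.05114323136867263 F [-0.5281  1.0544  0.3484] q [ 0.8742  0.4446  0.3413  0.0012 -1.4603 -2.2293]
travel [-0.01  7.35  8.01] turn [0.4 0.1 0.2]
```

Emit:
arm_command(gripper=[0.6,0.6,0.6,0.6,0.6,0,0,0,0,0], travel=[[0,0,4],[0,0,7.3],[0,4,7.3],[0,7.3,7.3],[0,7.3,7.3],[0,7.3,7.3],[0,7.3,7.3],[0,7.3,7.3],[0,7.3,7.3],[0,7.3,7.3]], turn=[[0,0,0],[0,0,0],[0,0,0],[0,0,0],[0,0,0],[0,0,0],[0,0,0],[0,0,0],[0,0,0],[0,0,0]])

```text
time: 11.78
ee_pos: [0.4501, 0.3651, 0.161]
ee_rot: [-0.442, 0.444, 0.555, -0.547]
wrist_force: [-0.0, -2.5, 6.4]
width: 0.0222
```

Emit:
arm_command(gripper=[0,0,0,0,0.6,0.6,0.6], travel=[[0,0,0.3],[0,0,0.7],[0,0,0.75],[0,0,0.75],[0,0,0.75],[0,0,0.75],[0,0,0.75]], turn=[[0,0,0],[0,0,0],[0,0,0],[0,0,0],[0,0,0],[0,0,0],[0,0,0]])

```text
time: 12.65
ee_pos: [0.4425, 0.3636, 0.1609]
ee_rot: [-0.442, 0.444, 0.555, -0.547]
wrist_force: [-0.2, 0.6, 0.3]
width: 0.0512
```

Emit:
arm_command(gripper=[0.6,0.6,0.6,0.6,0.6,0.6], travel=[[0,-3,0],[0,-7.3,0],[0,-7.3,-4],[0,-7.3,-8],[0,-7.3,-8],[0,-7.3,-8]], turn=[[0,0,0],[0,0,0],[0,0,0],[0,0,0],[0,0,0],[0,0,0]])

```text
time: 13.4
ee_pos: [0.5197, 0.3802, 0.2342]
ee_rot: [-0.443, 0.444, 0.554, -0.548]
wrist_force: [0.0, 0.3, -0.2]
width: 0.051
```

```bash
python3 - <<'E'
from fit import *
go([.443,.363,.158],102.2)
w=cam("wrist","w7"); print(w.p)
crop(w,(170,0,330,200),3.6,"w7c"); sd=cam("side"); crop(sd,(150,260,250,360),6,'s7')
E
```

```text
at [0.5197 0.3802 0.2342] yaw 102.36841838264918 t 13.4 w 0.05099053442019608 F [ 0.0056  0.3395 -0.1812] q [ 0.8747  0.4423  0.3429  0.0018 -1.4619 -2.2298]
travel [-0.07  7.55  7.93] turn [0.5 0.2 0.3]
[0.4426 0.3633 0.3597]
```

View pics/w7c.png

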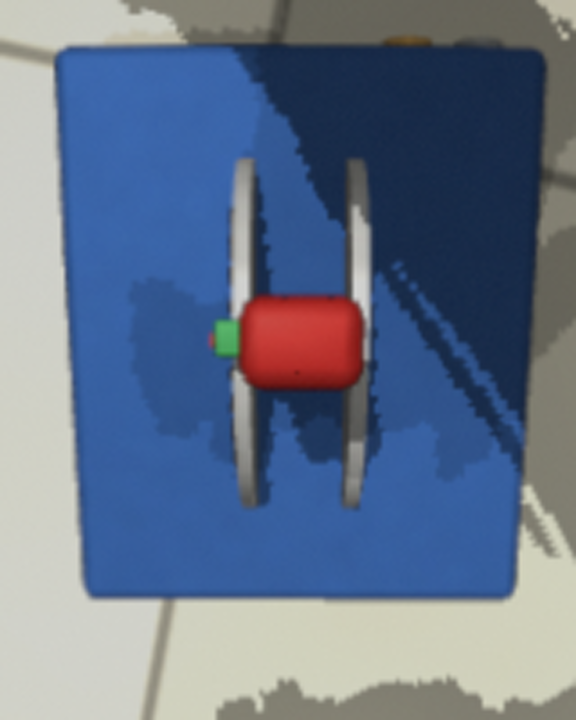

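View pics/s7.png

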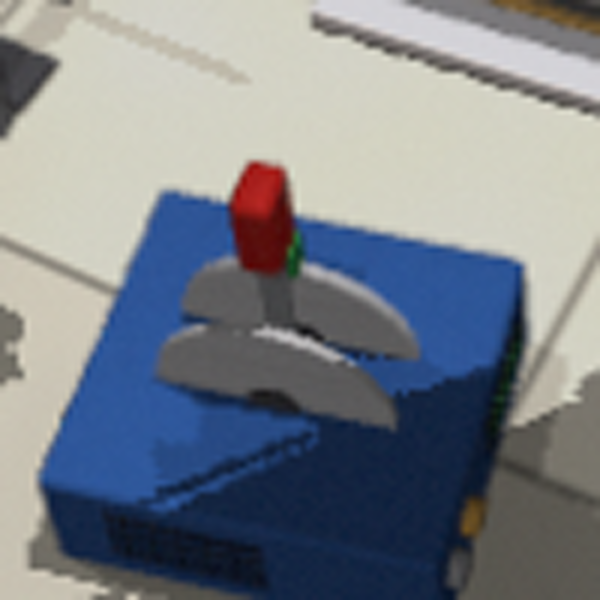

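```bash
python3 - <<'E'
from fit import *
go([.46,0,.32],86.4)
go([.46,-.37,.32],86.4)
E
```

```text
at [0.5194 0.3802 0.235 ] yaw 102.40580626539644 t 13.5 w 0.050986410809919294 F [-0.3267 -0.6199 -0.6553] q [ 0.8753  0.4408  0.3426  0.002  -1.4619 -2.2298]
travel [-35.82  -8.81  13.88] turn [ 0.5 16.   0.4]
at [0.5194 0.3802 0.235 ] yaw 102.40580626539644 t 13.5 w 0.050986410809919294 F [-0.3267 -0.6199 -0.6553] q [ 0.8753  0.4408  0.3426  0.002  -1.4619 -2.2298]
travel [-71.95  -9.06  21.83] turn [ 0.5 16.   0.4]
```

Emit:
arm_command(gripper=[0.6,0.6,0.6,0.6,0.6,0.6,0.6,0.6,0.6,0.6], travel=[[0,-4,0],[0,-8.8,2],[-35.8,-8.8,13.9],[-35.8,-8.8,13.9],[-35.8,-8.8,13.9],[-35.8,-8.8,13.9],[-35.8,-8.8,13.9],[-35.8,-8.8,13.9],[-72,-9,21.8],[-72,-9,21.8]], turn=[[0,0,0],[0,8,0],[0.5,16,0.4],[0.5,16,0.4],[0.5,16,0.4],[0.5,16,0.4],[0.5,16,0.4],[0.5,16,0.4],[0.5,16,0.4],[0.5,16,0.4]])

```text
time: 14.75
ee_pos: [0.4591, -0.124, 0.3207]
ee_rot: [-0.514, 0.516, 0.485, -0.484]
wrist_force: [1.6, 0.8, -0.0]
width: 0.0512
```

```bash
python3 - <<'E'
from fit import *
go([.46,-.37,.32],86.4)
E
```

```text
at [ 0.4591 -0.124   0.3207] yaw 86.48613111479801 t 14.75 w 0.051190384504203 F [ 1.6221  0.8463 -0.0299] q [ 0.0673  0.0926  0.0901  0.0007 -1.566  -1.6994]
travel [-24.54   0.08  -1.59] turn [ 0.1  0.1 -0. ]
```

Emit:
arm_command(gripper=[0,0,0,0,0,0], travel=[[-24.5,0,-1.6],[-24.5,0,-1.6],[-24.5,0,-1.6],[-24.5,0,-1.6],[-24.5,0,-1.6],[-24.5,0,-1.6]], turn=[[0,0,0],[0,0,0],[0,0,0],[0,0,0],[0,0,0],[0,0,0]])

```text
time: 15.5
ee_pos: [0.4598, -0.3691, 0.3212]
ee_rot: [-0.514, 0.516, 0.485, -0.484]
wrist_force: [-0.8, 0.4, 0.9]
width: 0.0001
```

```bash
python3 - <<'E'
from fit import *
go([.46,-.37,.32],86.4)
w=cam("wrist","w8"); crop(w,(180,80,340,240),3.6,"w8c"); print(w.p)
t=cam("top"); crop(t,(195,170,325,245),6,"t8")
E
```

```text
at [ 0.4598 -0.3691  0.3212] yaw 86.48140766570188 t 15.5 w 9.608524905985615e-05 F [-0.8445  0.4222  0.8959] q [-0.4118  0.3288  0.3921 -0.0006 -1.6312 -1.2205]
travel [-0.09  0.12 -0.02] turn [ 0.2  0.1 -0. ]
[ 0.3816 -0.3636  0.4471]
```

View pics/w8.png

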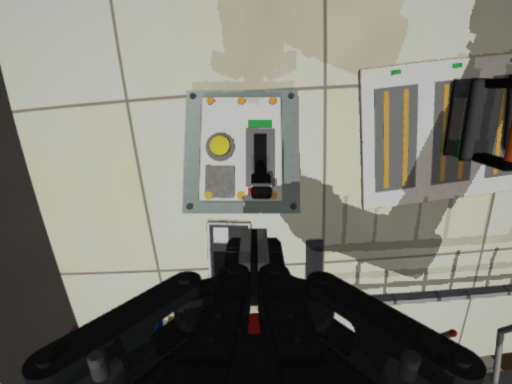

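View pics/w8c.png

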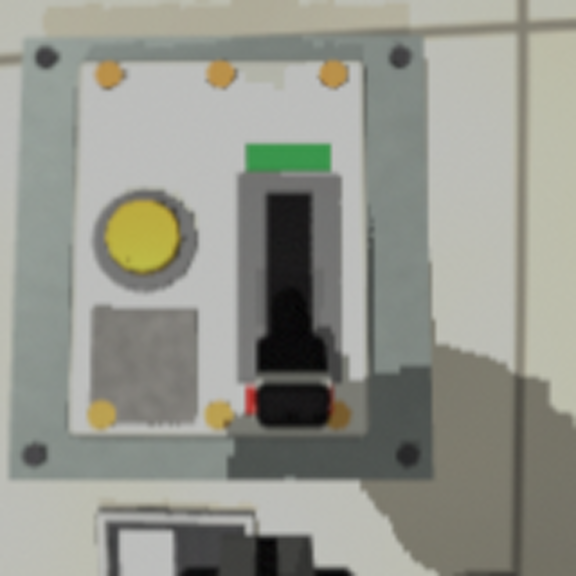

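View pics/t8.png

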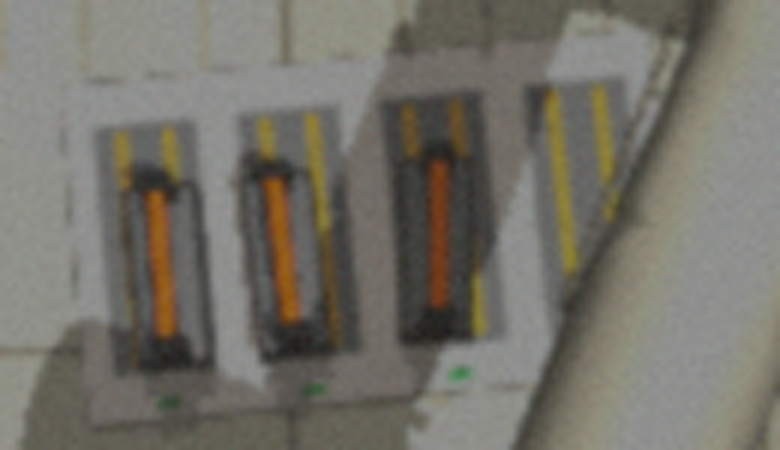

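```bash
python3 - <<'E'
from fit import *
c={n:cam(n) for n in("side","top","wrist")}
f=lambda a:np.array(a,float)/3.6+[179.5,79.5]
W=f([(23,38),(420,38),(432,478),(10,478)])
M=np.array([(-.075,-.075,.04),(-.075,.075,.04),(.075,.075,.11),(.075,-.075,.11)])
Tc=np.array([(443,440),(115,437),(150,90),(483,95)])/8+[319.5,169.5]
Sc=np.array([(418,235),(105,190),(210,75)])/6+[259.5,109.5]
p,e=fit([(c["wrist"],M,W)],[.44,-.38,-.06]); print(p,e)
p,e=fit([(c["wrist"],M,W),(c["top"],M,Tc),(c["side"],M[[0,2,3]],Sc)],[.44,-.38,-.06]); print(p,e)
th=np.arctan(70/150); n=np.array([-np.sin(th),0,np.cos(th)])
def bt(v): return np.array([v[0],v[1],.075+v[0]*np.tan(th)])+n*.023
b=f([(142,235)])
r=least_squares(lambda v:(c["wrist"].proj(pose(p,bt(v)))-b).ravel(),[0,-.025]); print(r.x,bt(r.x),pose(p,bt(r.x)))
tb=np.array([[367,275]])/8+[319.5,169.5]; sb=np.array([[303,165]])/6+[259.5,109.5]
print(c["top"].proj(pose(p,bt(r.x)))-tb,c["side"].proj(pose(p,bt(r.x)))-sb)
print("tri",tri(c["side"],sb[0],c["wrist"],b[0]))
E
```

```text
[ 0.4499 -0.384  -0.0557] [[0.1317 0.0947]
 [0.4815 0.6463]
 [0.12   0.3027]
 [0.4464 0.511 ]]
[ 0.4494 -0.3835 -0.0562] [[0.1915 0.5879]
 [0.8532 1.0775]
 [0.4611 0.106 ]
 [0.1703 0.0509]
 [1.1771 0.5648]
 [1.7692 1.3924]
 [0.6576 1.0387]
 [0.5147 0.5041]
 [0.33   0.7924]
 [0.6369 0.6042]
 [0.9917 0.8531]]
[ 0.0009 -0.0262] [-0.0088 -0.0262  0.0963] [[ 0.4391 -0.4092  0.0963]]
[[0.7506 0.0069]] [[-0.4632 -0.5904]]
tri (array([ 0.4384, -0.4096,  0.0941]), np.float64(0.0010815548025480703))
```

```bash
cat >> h.py <<'E'
def ori(xdir,ydir):
    x=np.array(xdir,float);y=np.array(ydir,float);y/=np.linalg.norm(y);x-=y*(x@y);x/=np.linalg.norm(x);return np.c_[x,y,np.cross(x,y)]
def goR(P,Rt):
    print("travel",np.round(tool(P),2),"turn",np.round(turn(Rt),1))
E
cat > rcd.py <<'E'
from h import *
a=-.0562; th=np.radians(25)
ex=np.array([np.cos(a),np.sin(a),0]);ey=np.array([-np.sin(a),np.cos(a),0]);ez=np.array([0,0,1.])
n=-np.sin(th)*ex+np.cos(th)*ez
B=np.array([.4388,-.4094,.0955]); Rp=ori(ey,-n)
E
python3 - <<'E'
from rcd import *
goR(B+n*.06,Rp);goR(B+n*.021,Rp);goR(B+n*.011,Rp)
E
```

```text
travel [-4.22 17.16  4.5 ] turn [-24.8  -0.2  -0.1]
travel [-4.21 20.7   2.87] turn [-24.8  -0.2  -0.1]
travel [-4.21 21.6   2.45] turn [-24.8  -0.2  -0.1]
```

Emit:
arm_command(gripper=[0,0,0,0,0,0,0,0,0], travel=[[-2,4,4.5],[-4.2,8,4.5],[-4.2,13,4.5],[-4.2,17.2,4.5],[-4.2,17.2,4.5],[-4.2,19,3.7],[-4.2,20.7,2.9],[-4.2,20.7,2.9],[-4.2,20.7,2.9]], turn=[[-8,0,0],[-16,0,0],[-24.8,0,0],[-24.8,0,0],[-24.8,0,0],[-24.8,0,0],[-24.8,0,0],[-24.8,0,0],[-24.8,0,0]])

```text
time: 16.88
ee_pos: [0.4302, -0.409, 0.1155]
ee_rot: [-0.39, 0.614, 0.578, -0.369]
wrist_force: [0.5, 0.8, -0.0]
width: 0.0001
```

```bash
python3 - <<'E'
from rcd import *
go([0,0,0]); goR(B+n*.011,Rp); w=cam("wrist","w9")
E
```

```text
at [ 0.4302 -0.409   0.1155] yaw 86.63727642629803 t 16.88 w 6.053756844841827e-05 F [ 0.4582  0.7698 -0.0181] q [-0.6519  0.2565 -0.201  -0.3437 -0.773  -0.771 ]
travel [38.33 -8.79 45.94] turn 
travel [0.02 1.08 0.06] turn [ 0.  -0.1 -0.2]
```

View pics/w9.png

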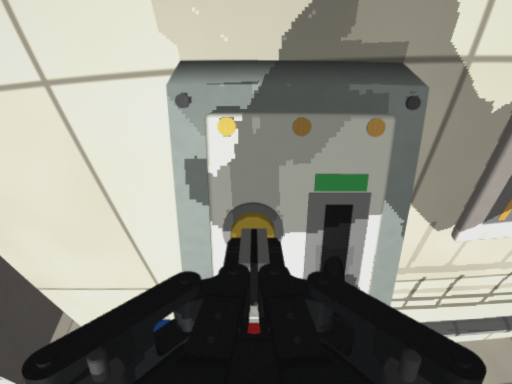

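Emit:
arm_command(gripper=[0,0,0,0,0,0], travel=[[0,0.4,0],[0,0.6,0],[0,0.8,0],[0,0.9,0],[0,1.0,0],[0,1.0,0]], turn=[[0,0,0],[0,0,0],[0,0,0],[0,0,0],[0,0,0],[0,0,0]])

```text
time: 17.68
ee_pos: [0.4346, -0.4097, 0.107]
ee_rot: [-0.39, 0.615, 0.578, -0.369]
wrist_force: [0.3, 0.5, 4.7]
width: 0.0001
```

```bash
python3 - <<'E'
from rcd import *
go([0,0,0]); w=cam("wrist","w10"); s=cam("side"); crop(s,(250,100,370,190),6,"s10")
E
```

```text
at [ 0.4346 -0.4097  0.107 ] yaw 86.62183650129236 t 17.68 w 0.00012464095079064584 F [0.3101 0.5155 4.6909] q [-0.6477  0.2711 -0.2046 -0.3486 -0.7531 -0.767 ]
travel [38.37 -9.84 45.97] turn
```

View pics/w10.png

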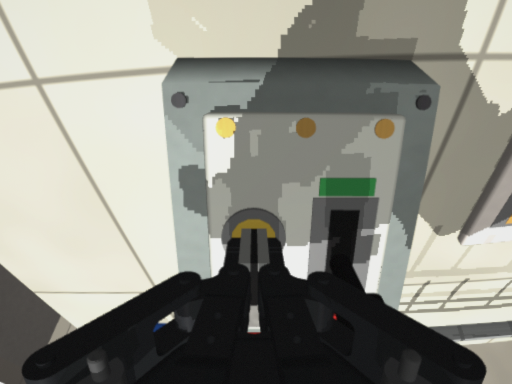

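View pics/s10.png

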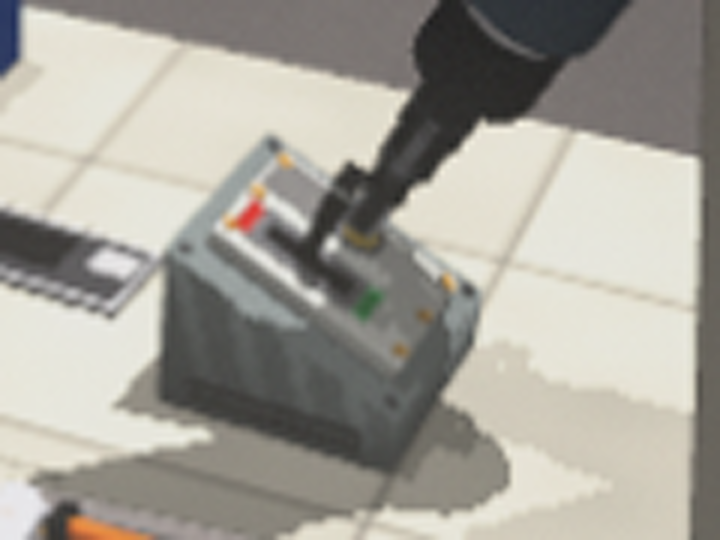

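Emit:
arm_command(gripper=[0,0,0,0,0,0,0], travel=[[0,-1,0],[0,-4,0],[0,-8,0],[0,-12,0],[0,-14,0],[0,-14,0],[0,-14,0]], turn=[[0,0,0],[0,0,0],[0,0,0],[0,0,0],[0,0,0],[0,0,0],[0,0,0]])

```text
time: 18.65
ee_pos: [0.3748, -0.4052, 0.2323]
ee_rot: [-0.391, 0.614, 0.578, -0.369]
wrist_force: [-0.1, -0.3, -0.6]
width: -0.0
```

```bash
python3 - <<'E'
from rcd import *
go([0,0,0]); w=cam("wrist","w11"); s=cam("side"); crop(s,(250,100,370,190),6,"s11")
E
```

```text
at [ 0.3748 -0.4052  0.2323] yaw 86.6097129846089 t 18.65 w -1.875515903207794e-05 F [-0.0689 -0.3237 -0.5868] q [-0.7189  0.0939 -0.0975 -0.3034 -1.0465 -0.8025]
travel [38.24  4.21 45.89] turn
```

View pics/w11.png

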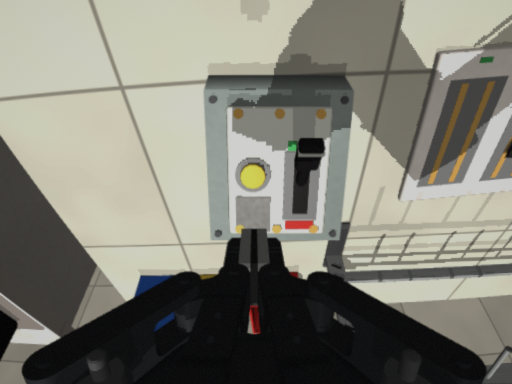

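View pics/s11.png

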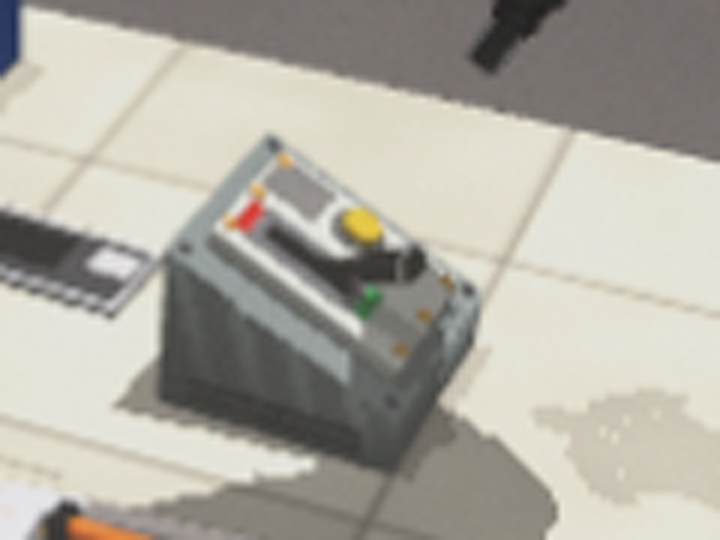

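```bash
python3 - <<'E'
from rcd import *
goR([.45,0,.32],down(90)); 
E
```

```text
travel [40.89 -5.83 -8.34] turn [25.  -3.3 -0.8]
```

Emit:
arm_command(gripper=[0.7,0.7,0.7,0.7,0.7,0.7,0.7,0.7,0.7,0.7], travel=[[0,-5,0],[20,-5.8,-8.3],[40.9,-5.8,-8.3],[40.9,-5.8,-8.3],[40.9,-5.8,-8.3],[40.9,-5.8,-8.3],[40.9,-5.8,-8.3],[40.9,-5.8,-8.3],[40.9,-5.8,-8.3],[40.9,-5.8,-8.3]], turn=[[5,0,0],[12,-1.5,-0.4],[25,-3.3,-0.8],[25,-3.3,-0.8],[25,-3.3,-0.8],[25,-3.3,-0.8],[25,-3.3,-0.8],[25,-3.3,-0.8],[25,-3.3,-0.8],[25,-3.3,-0.8]])

```text
time: 20.0
ee_pos: [0.4496, 0.0002, 0.3188]
ee_rot: [0.5, -0.499, -0.5, 0.501]
wrist_force: [-0.3, -1.4, -0.6]
width: 0.0598
```

```bash
python3 - <<'E'
from rcd import *
go([.45,0,.32],90); w=cam("wrist","w12"); print(w.p)
E
```

```text
at [0.4496 0.0002 0.3188] yaw 90.04342258132843 t 20.0 w 0.05984697094858644 F [-0.2914 -1.4121 -0.5972] q [ 0.3504  0.0428  0.0316 -0.0007 -1.5616 -1.9204]
travel [-0.02 -0.12 -0.04] turn [-0.1  0.  -0. ]
[0.3719 0.0007 0.4451]
```

View pics/w12.png

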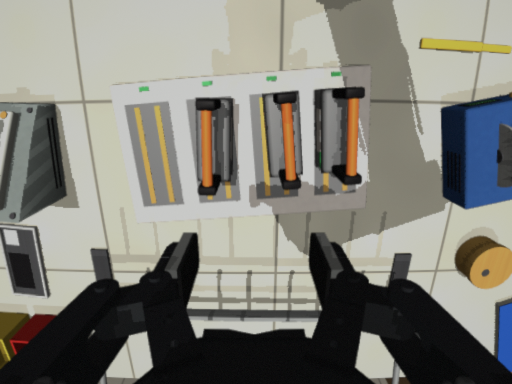

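```bash
cat > bars.py <<'E'
from h import *
def bars(w,z=.117,box=None,hmax=16,minA=60):
    hsv=cv2.cvtColor(w.img,cv2.COLOR_RGB2HSV)
    m=((hsv[...,0]>3)&(hsv[...,0]<hmax)&(hsv[...,1]>170)&(hsv[...,2]>60)).astype(np.uint8)
    k,lab,st,ce=cv2.connectedComponentsWithStats(m); out=[]
    for i in range(1,k):
        if st[i,4]<minA: continue
        pts=np.argwhere(lab==i)[:,::-1].astype(float); mu=pts.mean(0); u,s,v=np.linalg.svd(pts-mu,full_matrices=False); q=(pts-mu)@v[0]
        P1,P2,Pm=[w.atz(x,z) for x in(mu+v[0]*q.min(),mu+v[0]*q.max(),mu)]
        if P1[0]<P2[0]: P1,P2=P2,P1
        out.append((Pm,(P1+P2)/2,np.degrees(np.arctan2(P1[1]-P2[1],P1[0]-P2[0])),np.linalg.norm(P1-P2),st[i,4]))
    return sorted(out,key=lambda o:o[0][1])
E
python3 - <<'E'
from bars import *
w=cam("wrist")
for b in bars(w): print(*b)
for b in bars(cam("side"),minA=40): print(*b)
E
```

```text
[ 0.43   -0.0532  0.117 ] [ 0.4311 -0.0533  0.117 ] -1.7382032219865093 0.08848362570731566 565
[0.4201 0.0402 0.117 ] [0.4236 0.0406 0.117 ] 5.568621932084909 0.08906701130509773 640
[0.4164 0.11   0.117 ] [0.4175 0.1102 0.117 ] 4.164585276365614 0.0882668117328357 380
[0.4158 0.1168 0.117 ] [0.417  0.1171 0.117 ] 3.8141559908642346 0.08931119420846725 214
[ 0.4283 -0.0544  0.117 ] [ 0.4299 -0.0544  0.117 ] -1.4987451881014053 0.08156948308872394 58
[0.4198 0.0388 0.117 ] [0.4212 0.039  0.117 ] 6.853225550203806 0.08376783216203114 95
[0.4156 0.1125 0.117 ] [0.416  0.1126 0.117 ] 3.7866316693709234 0.08413109015634788 107
```

```bash
python3 - <<'E'
from bars import *
go([.4298,-.0536,.115],88.3)
E
```

```text
at [ 0.4496 -0.0007  0.3193] yaw 89.9151945333462 t 20.15 w 0.05953598456980917 F [-0.4376 -0.0442  0.1147] q [ 0.3484  0.0419  0.032  -0.0007 -1.5616 -1.9206]
travel [-5.3  20.43  1.95] turn [-0.1  1.6  0. ]
```

Emit:
arm_command(gripper=[0.55,0.55,0.55,0.55,0.55,0.55,0.55,0.55], travel=[[-5.3,3,2],[-5.3,8,2],[-5.3,12,2],[-5.3,15,2],[-5.3,18,2],[-5.3,20.4,2],[-5.3,20.4,2],[-5.3,20.4,2]], turn=[[0,1.6,0],[0,1.6,0],[0,1.6,0],[0,1.6,0],[0,1.6,0],[0,1.6,0],[0,1.6,0],[0,1.6,0]])

```text
time: 21.15
ee_pos: [0.43, -0.0541, 0.1163]
ee_rot: [-0.507, 0.508, 0.493, -0.492]
wrist_force: [0.6, -0.3, 0.1]
width: 0.047
```

```bash
python3 - <<'E'
from bars import *
go([.4298,-.0536,.115],88.3);cam("wrist","w13")
E
```

```text
at [ 0.43   -0.0541  0.1163] yaw 88.28594554246287 t 21.15 w 0.04700762748201241 F [ 0.6357 -0.2825  0.1373] q [ 0.2392  0.1149 -0.4192 -0.     -1.036  -1.8399]
travel [0.05 0.13 0.02] turn [ 0. -0.  0.]
```

View pics/w13.png

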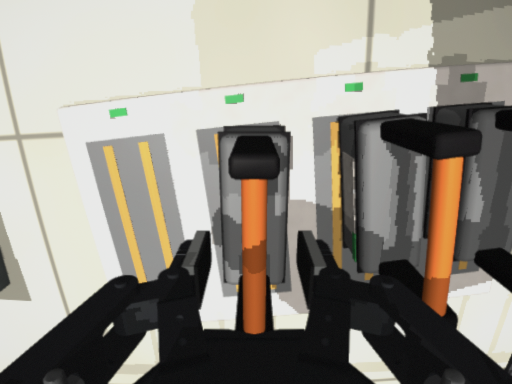

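Emit:
arm_command(gripper=[0,0,0,0,0,0,0,0], travel=[[0,0,0],[0,0,0],[0,0,0],[0,0,0],[0,0,0],[0,-1,0],[0,-3,0],[0,-3,0]], turn=[[0,0,0],[0,0,0],[0,0,0],[0,0,0],[0,0,0],[0,0,0],[0,0,0],[0,0,0]], force=90)

```text
time: 22.2
ee_pos: [0.4308, -0.0537, 0.1474]
ee_rot: [-0.507, 0.508, 0.494, -0.491]
wrist_force: [-0.1, 0.5, -5.6]
width: 0.0089
```

```bash
cat > rack.py <<'E'
from bars import *
rk=[.6484,-.0015,-.0162]
def seat(i,dx=0,dz=0):
    y=[.195,.065,-.065,-.195][i]; ca,sa=np.cos(rk[2]),np.sin(rk[2])
    return np.array([rk[0]+ca*dx-sa*y, rk[1]+sa*dx+ca*y, .216+dz])
for i in range(4): print(i,seat(i))
E
python3 - <<'E'
from rack import *
go([.43,-.054,.28],179.07)
E
```

```text
0 [0.6516 0.1935 0.216 ]
1 [0.6495 0.0635 0.216 ]
2 [ 0.6473 -0.0665  0.216 ]
3 [ 0.6452 -0.1965  0.216 ]
at [ 0.4308 -0.0537  0.1474] yaw 88.29709692701373 t 22.2 w 0.008861061360492183 F [-0.0795  0.5294 -5.6458] q [ 0.2395  0.084  -0.3665 -0.0002 -1.1165 -1.8399]
travel [ -0.02 -13.26   0.03] turn [  0.2 -90.8  -0.1]
```

Emit:
arm_command(gripper=[0,0,0,0,0,0,0,0,0,0], travel=[[0,-5,0],[0,-10,0],[0,-13.3,0],[0,-13.3,0],[0,-13.3,0],[0,-13.3,0],[0,-13.3,0],[0,-13.3,0],[0,-13.3,0],[0,-13.3,0]], turn=[[0,0,0],[0,-10,0],[0,-20,0],[0,-30,0],[0,-40,0],[0,-50,0],[0,-60,0],[0,-70,0],[0,-80,0],[0,-90.8,0]])

```text
time: 23.45
ee_pos: [0.4297, -0.0536, 0.2789]
ee_rot: [-0.004, 0.004, 0.708, -0.707]
wrist_force: [-0.1, -0.6, -5.3]
width: 0.0092
```

```bash
python3 - <<'E'
from rack import *
go(seat(2,-.09,.026-.002),179.07)
go(seat(2,-.0,.026-.002),179.07)
cam("wrist","w14")
s=cam("side","s14")
E
```

```text
0 [0.6516 0.1935 0.216 ]
1 [0.6495 0.0635 0.216 ]
2 [ 0.6473 -0.0665  0.216 ]
3 [ 0.6452 -0.1965  0.216 ]
at [ 0.4297 -0.0536  0.2789] yaw 179.37687066957952 t 23.45 w 0.009233195340828657 F [-0.1223 -0.5744 -5.2531] q [ 0.2394  0.0116 -0.1    -0.0014 -1.4579 -0.2501]
travel [-12.77   3.9    1.01] turn [ 0.1  0.3 -0.1]
at [ 0.4297 -0.0536  0.2789] yaw 179.37687066957952 t 23.45 w 0.009233195340828657 F [-0.1223 -0.5744 -5.2531] q [ 0.2394  0.0116 -0.1    -0.0014 -1.4579 -0.2501]
travel [-21.77   3.91   1.06] turn [ 0.1  0.3 -0.1]
```

View pics/w14.png

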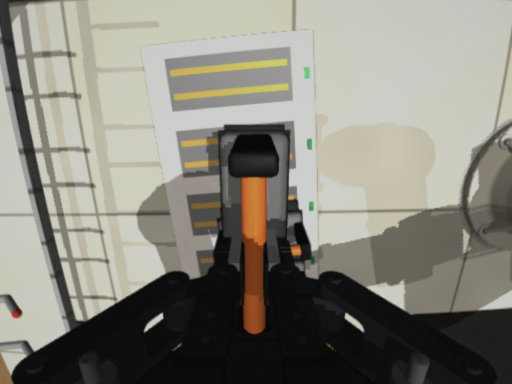

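View pics/s14.png

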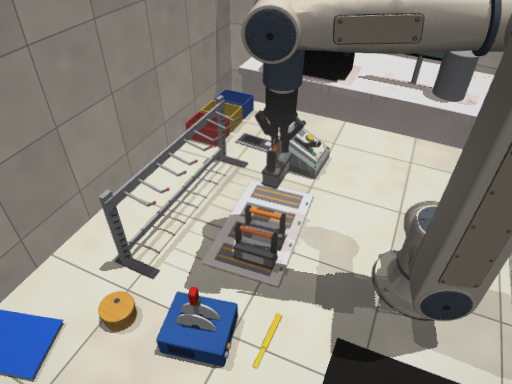

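```bash
python3 - <<'E'
from fit import *
from rack import rk
s=cam("side"); ys=[.222,.168,.092,.038]
print(s.proj(pose(rk,[[-.024,y,.234] for y in ys])))
E
```

```text
0 [0.6516 0.1935 0.216 ]
1 [0.6495 0.0635 0.216 ]
2 [ 0.6473 -0.0665  0.216 ]
3 [ 0.6452 -0.1965  0.216 ]
[[153.1268 199.4463]
 [166.7162 186.0336]
 [184.1552 168.8788]
 [195.4763 157.7762]]
```

Emit:
arm_command(gripper=[0,0,0,0,0,0,0], travel=[[-4,2,1],[-8,3.9,1],[-12.8,3.9,1],[-12.8,3.9,1],[-12.8,3.9,1],[-12.8,3.9,1],[-12.8,3.9,1]], turn=[[0,0.3,0],[0,0.3,0],[0,0.3,0],[0,0.3,0],[0,0.3,0],[0,0.3,0],[0,0.3,0]])

```text
time: 24.48
ee_pos: [0.5572, -0.0661, 0.2411]
ee_rot: [-0.008, 0.01, 0.708, -0.706]
wrist_force: [-0.2, 0.1, -3.8]
width: 0.0091
```

```bash
python3 - <<'E'
from rack import *
go(seat(2,-.0,.026-.002),179.07)
cam("wrist","w15")
s=cam("side"); crop(s,(160,60,320,210),4.5,"s15"); t=cam("top"); crop(t,(180,110,340,220),5,"t15")
E
```

```text
0 [0.6516 0.1935 0.216 ]
1 [0.6495 0.0635 0.216 ]
2 [ 0.6473 -0.0665  0.216 ]
3 [ 0.6452 -0.1965  0.216 ]
at [ 0.5572 -0.0661  0.2411] yaw 178.51909006517673 t 24.48 w 0.009119907792514753 F [-0.1862  0.0959 -3.7503] q [ 0.1599  0.2777  0.1211 -0.0013 -1.4114 -0.1855]
travel [-9.01  0.14 -0.19] turn [ 0.1 -0.6 -0.1]
```

View pics/s15.png

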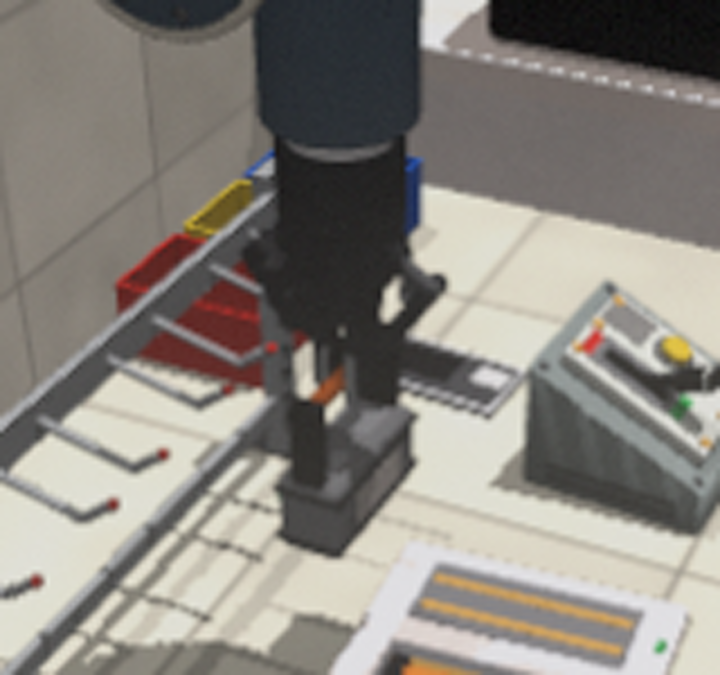

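View pics/w15.png

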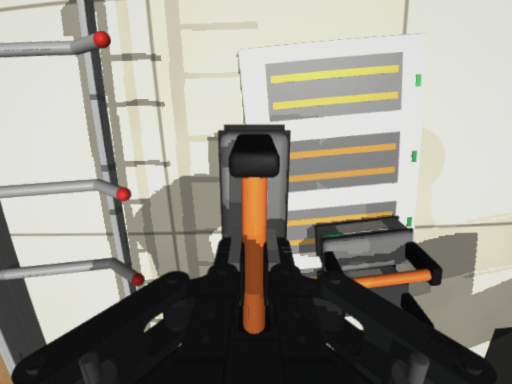

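```bash
python3 - <<'E'
from fit import *
from rack import rk
w=cam("wrist"); s=cam("side")
M=[[-.024,y,.234] for y in (-.222,-.168,-.092,-.038,.038)]
print(w.proj(pose(rk,M)))
m=((w.img[...,0].astype(int)-w.img[...,1:].max(-1))>70).astype(np.uint8); m[:,160:]=0
n,_,st,ce=cv2.connectedComponentsWithStats(m); print([(ce[i],st[i,4]) for i in range(1,n) if st[i,4]>20])
E
```

```text
0 [0.6516 0.1935 0.216 ]
1 [0.6495 0.0635 0.216 ]
2 [ 0.6473 -0.0665  0.216 ]
3 [ 0.6452 -0.1965  0.216 ]
[[  85.7147 -100.0678]
 [  99.12     40.3259]
 [ 122.4918  205.1967]
 [ 137.6677  294.2524]
 [ 155.6797  387.8109]]
[(array([101.1005,  38.4673]), np.int32(199)), (array([122.8478, 194.1232]), np.int32(138)), (array([136.7595, 280.519 ]), np.int32(79))]
```

```bash
python3 - <<'E'
from fit import *
c={n:cam(n) for n in("side","top","wrist")}
W=np.array([(101.1,38.5),(122.8,194.1),(136.8,280.5)]); S=np.array([(154.1,202.1),(167.5,188.5),(184.5,171.5),(195.8,160.4)])
T=np.array([[187.5,148.5],[203,148.5],[225.5,148],[241,148],[263,147.5],[279,147.5],[301,147.5],[317,147]])
yT=[.222,.168,.092,.038,-.038,-.092,-.168,-.222]; yS=yT[:4]; yW=[-.168,-.092,-.038]
def m(ys,z): return [[-.024,y,z] for y in ys]
def res(p,use,full=False):
    o=[]
    for n,ys,U in(("wrist",yW,W),("side",yS,S),("top",yT,T)):
        if n in use: o.append((c[n].proj(pose(p,m(ys,.234+p[3])))-U)*{"wrist":.4,"side":1,"top":2}[n])
    return np.concatenate(o).ravel()
for use in (["wrist"],["side"],["top"],["side","top"],["wrist","top"],["wrist","side","top"]):
    r=least_squares(lambda p:np.r_[res(p,use),(p[2]+.016)*100],[.648,-.0015,-.016,0]); print(use,r.x,np.abs(r.fun).max())
E
```

```text
['wrist'] [ 0.6522 -0.0041 -0.0161 -0.0099] 0.09167352383706202
['side'] [ 0.6508 -0.0051 -0.0155 -0.0117] 0.12996729307485566
['top'] [ 0.6502 -0.0015 -0.0162 -0.0069] 0.47101063006095956
['side', 'top'] [ 0.6502 -0.0016 -0.0142 -0.0085] 0.8221186279887149
['wrist', 'top'] [ 0.6515 -0.0024 -0.0141 -0.0102] 1.4587596282985034
['wrist', 'side', 'top'] [ 0.6511 -0.0025 -0.0124 -0.0098] 1.2559044360841654
```

```bash
sed -i 's/^rk=.*/rk=[.651,-.0025,-.0145]/' rack.py; python3 - <<'E'
from rack import *
go(seat(2,-.0,.026-.002),179.17)
E
```

```text
0 [0.6538 0.1925 0.216 ]
1 [0.6519 0.0625 0.216 ]
2 [ 0.6501 -0.0675  0.216 ]
3 [ 0.6482 -0.1975  0.216 ]
at [ 0.5576 -0.0661  0.2405] yaw 178.54739051723263 t 24.88 w 0.009252755506942364 F [-0.2246  0.5243 -5.3391] q [ 0.1597  0.2794  0.1218 -0.0012 -1.4114 -0.1849]
travel [-9.24  0.07 -0.1 ] turn [ 0.1 -0.6 -0.1]
```

Emit:
arm_command(gripper=[0,0,0,0,0,0], travel=[[-3,0,0],[-6,0,-0.1],[-9.2,0,-0.1],[-9.2,0,-0.1],[-9.2,0,-0.1],[-9.2,0,-0.1]], turn=[[0,-0.6,0],[0,-0.6,0],[0,-0.6,0],[0,-0.6,0],[0,-0.6,0],[0,-0.6,0]])

```text
time: 25.62
ee_pos: [0.6491, -0.0675, 0.2412]
ee_rot: [-0.005, 0.006, 0.708, -0.707]
wrist_force: [-1.0, 0.7, -4.8]
width: 0.0087
```

```bash
python3 - <<'E'
from rack import *
go(seat(2,-.0,-.002),179.17)
cam("wrist","w16")
s=cam("side"); crop(s,(160,60,320,210),4.5,"s16")
E
```

```text
0 [0.6538 0.1925 0.216 ]
1 [0.6519 0.0625 0.216 ]
2 [ 0.6501 -0.0675  0.216 ]
3 [ 0.6482 -0.1975  0.216 ]
at [ 0.6491 -0.0675  0.2412] yaw 179.14933607979998 t 25.62 w 0.008670933408850631 F [-0.9742  0.6854 -4.7675] q [ 0.1346  0.4652  0.3975 -0.0012 -1.501  -0.1494]
travel [-0.09  2.72  0.  ] turn [ 0.1 -0.  -0.1]
```

View pics/s16.png

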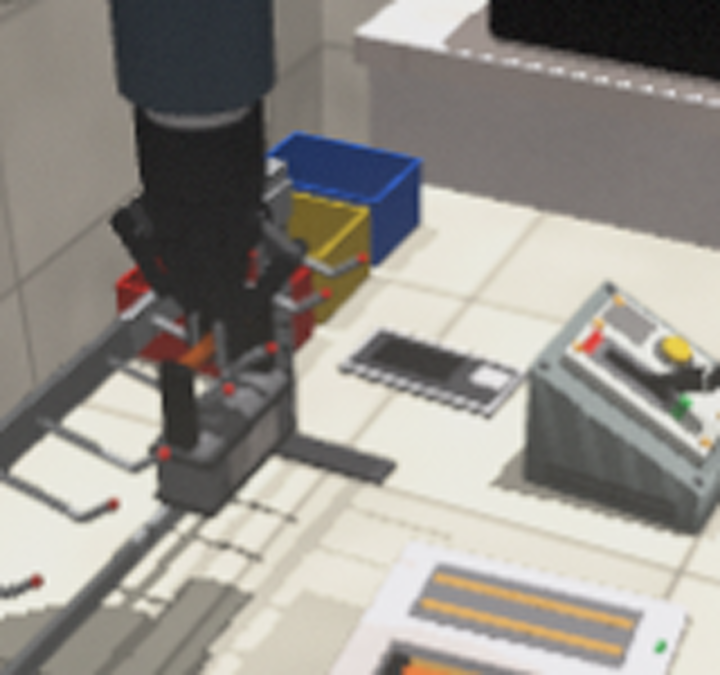

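View pics/w16.png

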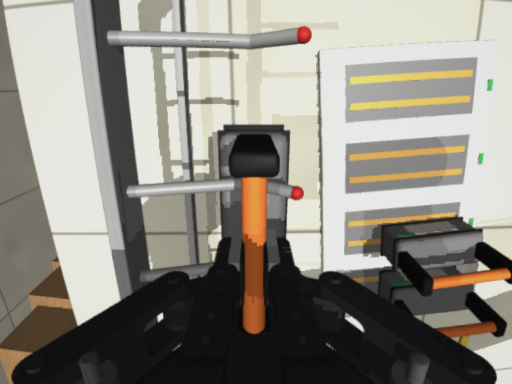

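Emit:
arm_command(gripper=[0,0,0,0,0,0], travel=[[0,0.7,0],[0,1.4,0],[0,2.0,0],[0,2.4,0],[0,2.6,0],[0,2.6,0]], turn=[[0,0,0],[0,0,0],[0,0,0],[0,0,0],[0,0,0],[0,0,0]])

```text
time: 26.48
ee_pos: [0.6504, -0.0677, 0.2171]
ee_rot: [-0.003, 0.008, 0.707, -0.707]
wrist_force: [2.2, -0.3, 4.1]
width: 0.009
```

```bash
python3 - <<'E'
from rack import *
go(seat(2,-.0,-.002),179.17)
cam("wrist","w17")
E
```

```text
0 [0.6538 0.1925 0.216 ]
1 [0.6519 0.0625 0.216 ]
2 [ 0.6501 -0.0675  0.216 ]
3 [ 0.6482 -0.1975  0.216 ]
at [ 0.6504 -0.0677  0.2171] yaw 179.16093020946514 t 26.48 w 0.008966039839800414 F [ 2.2189 -0.2677  4.0766] q [ 0.1346  0.4694  0.3433  0.     -1.4381 -0.1493]
travel [ 0.04  0.31 -0.02] turn [ 0.1 -0.  -0.4]
```

View pics/w17.png

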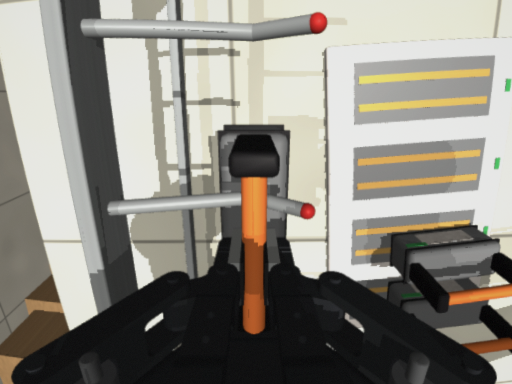

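Emit:
arm_command(gripper=[0.15,0.3,0.45,0.45,0.45,0.45,0.45,0.45,0.45,0.45], travel=[[0,0,0],[0,0,0],[0,0,0],[0,0,0],[0,-1,0],[0,-3,0],[0,-6,0],[0,-9,0],[0,-10,0],[0,-10,0]], turn=[[0,0,0],[0,0,0],[0,0,0],[0,0,0],[0,0,0],[0,0,0],[0,0,0],[0,0,0],[0,0,0],[0,0,0]])

```text
time: 27.78
ee_pos: [0.6499, -0.0677, 0.3174]
ee_rot: [-0.003, 0.008, 0.708, -0.707]
wrist_force: [-0.1, 0.7, -0.6]
width: 0.0386
```

```bash
python3 - <<'E'
from rack import *
go([.45,.04,.32],90)
cam("wrist","w18")
s=cam("side"); crop(s,(140,60,320,290),2.6,"s18")
E
```

```text
0 [0.6538 0.1925 0.216 ]
1 [0.6519 0.0625 0.216 ]
2 [ 0.6501 -0.0675  0.216 ]
3 [ 0.6482 -0.1975  0.216 ]
at [ 0.6499 -0.0677  0.3174] yaw 179.1617762530199 t 27.77 w 0.03857987722011397 F [-0.1084  0.6544 -0.5946] q [ 0.1346  0.4673  0.5911 -0.0003 -1.687  -0.1493]
travel [ 20.14  -0.39 -10.48] turn [ 0.4 89.2 -0.3]
```

View pics/s18.png

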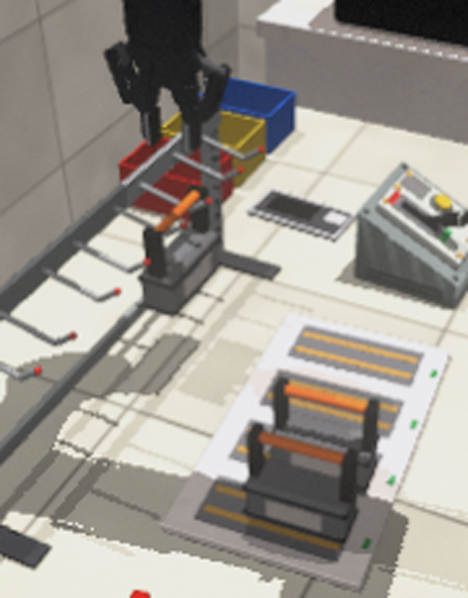

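View pics/w18.png

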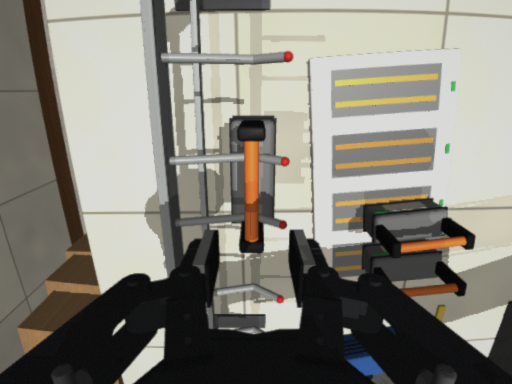

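Emit:
arm_command(gripper=[0.55,0.55,0.55,0.55,0.55,0.55,0.55,0.55,0.55,0.55], travel=[[6,-0.4,0],[12,-0.4,-3],[18,-0.4,-6],[20.1,-0.4,-10.5],[20.1,-0.4,-10.5],[20.1,-0.4,-10.5],[20.1,-0.4,-10.5],[20.1,-0.4,-10.5],[20.1,-0.4,-10.5],[20.1,-0.4,-10.5]], turn=[[0,10,0],[0,20,0],[0,30,0],[0,40,0],[0,50,0],[0,60,0],[0,70,0],[0,80,0],[0,90,0],[0,90,0]])

```text
time: 29.12
ee_pos: [0.4495, 0.0402, 0.3179]
ee_rot: [-0.503, 0.504, 0.498, -0.496]
wrist_force: [0.1, -0.4, -0.2]
width: 0.0469
```

```bash
python3 - <<'E'
from rack import *
w=cam("wrist","w19")
for b in bars(w): print(*b)
for b in bars(cam("side"),minA=40): print(*b)
go([.42,.0395,.115],96)
E
```

```text
0 [0.6538 0.1925 0.216 ]
1 [0.6519 0.0625 0.216 ]
2 [ 0.6501 -0.0675  0.216 ]
3 [ 0.6482 -0.1975  0.216 ]
[ 0.7708 -0.1468  0.117 ] [ 0.7709 -0.1468  0.117 ] -89.22131465389747 0.05636182151789964 206
[0.4219 0.0405 0.117 ] [0.4231 0.0406 0.117 ] 5.36475806527771 0.08901095986400412 619
[0.4156 0.1126 0.117 ] [0.4171 0.1128 0.117 ] 3.6917530383565085 0.08960872844943897 628
[ 0.7332 -0.2069  0.117 ] [ 0.7332 -0.205   0.117 ] -89.81735354783865 0.0988728767249508 72
[0.4226 0.0386 0.117 ] [0.4224 0.0386 0.117 ] 6.165885895594332 0.08194395153005038 90
[0.4152 0.1125 0.117 ] [0.416  0.1125 0.117 ] 3.8956606897340254 0.08410820683945461 100
at [0.4497 0.0402 0.3183] yaw 89.37045142021638 t 29.23 w 0.04721645718022864 F [ 0.2113 -0.1395  0.6191] q [ 0.4387  0.0429  0.0302  0.0005 -1.555  -2.0205]
travel [-0.12 20.32  3.03] turn [ 0.2 -6.6  0. ]
```

View pics/w19.png

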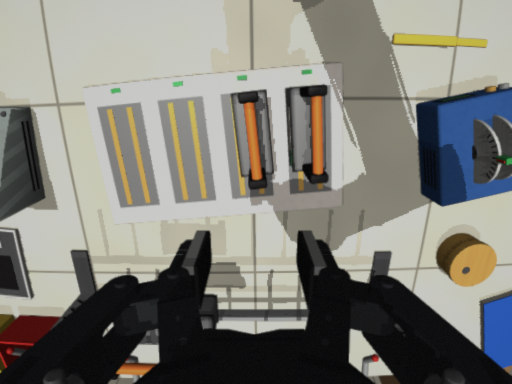

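Emit:
arm_command(gripper=[0.5,0.5,0.5,0.5,0.5,0.5,0.5,0.5], travel=[[0,3,2.75],[0,8,2.75],[0,12,2.75],[0,15,2.75],[0,18,2.75],[0,20.3,2.75],[0,20.3,2.75],[0,20.3,2.75]], turn=[[0,-6.1,0],[0,-6.1,0],[0,-6.1,0],[0,-6.1,0],[0,-6.1,0],[0,-6.1,0],[0,-6.1,0],[0,-6.1,0]])

```text
time: 30.22
ee_pos: [0.4234, 0.0408, 0.1161]
ee_rot: [-0.474, 0.476, 0.525, -0.522]
wrist_force: [-0.3, 0.4, 0.4]
width: 0.0428
```

```bash
python3 - <<'E'
from rack import *
go([.4222,.0402,.115],95.5);cam("wrist","w20")
E
```

```text
0 [0.6538 0.1925 0.216 ]
1 [0.6519 0.0625 0.216 ]
2 [ 0.6501 -0.0675  0.216 ]
3 [ 0.6482 -0.1975  0.216 ]
at [0.4234 0.0408 0.1161] yaw 95.5513599828293 t 30.23 w 0.04276592571835046 F [-0.2705  0.4476  0.3772] q [ 0.4685  0.097  -0.441   0.0013 -1.0284 -1.9431]
travel [-0.05  0.11  0.13] turn [0.3 0.1 0. ]
```

View pics/w20.png

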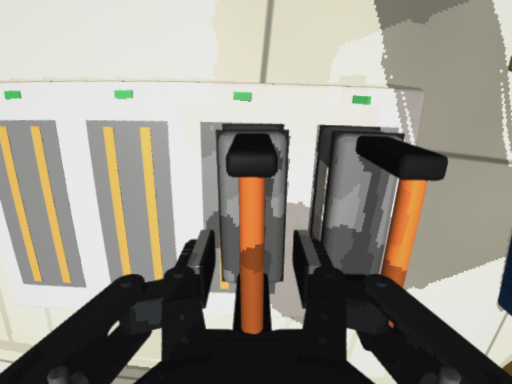

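Bar centred between the pads (column ~252). Close and lift.

Emit:
arm_command(gripper=[0,0,0,0,0,0,0,0], travel=[[0,0,0],[0,0,0],[0,0,0],[0,0,0],[0,0,0],[0,-1,0],[0,-3,0],[0,-3,0]], turn=[[0,0,0],[0,0,0],[0,0,0],[0,0,0],[0,0,0],[0,0,0],[0,0,0],[0,0,0]], force=90)

```text
time: 31.28
ee_pos: [0.4241, 0.0413, 0.1473]
ee_rot: [-0.474, 0.477, 0.526, -0.521]
wrist_force: [0.7, -0.0, -4.2]
width: 0.009
```

Emit:
arm_command(gripper=[0,0,0,0,0,0,0,0,0,0], travel=[[0,-5,0],[0,-10,0],[0,-13.3,0],[0,-13.3,0],[0,-13.3,0],[0,-13.3,0],[0,-13.3,0],[0,-13.3,0],[0,-13.3,0],[0,-13.3,0]], turn=[[0,0,0],[0,-10,0],[0,-20,0],[0,-30,0],[0,-40,0],[0,-50,0],[0,-60,0],[0,-70,0],[0,-80,0],[0,-83.5,0]])

```text
time: 32.52
ee_pos: [0.4225, 0.0411, 0.2789]
ee_rot: [-0.003, 0.006, 0.708, -0.706]
wrist_force: [0.5, 1.2, -3.0]
width: 0.0087
```

```bash
python3 - <<'E'
from rack import *
go(seat(1,-.09,.024),179.17)
cam("wrist","w21")
E
```

```text
0 [0.6538 0.1925 0.216 ]
1 [0.6519 0.0625 0.216 ]
2 [ 0.6501 -0.0675  0.216 ]
3 [ 0.6482 -0.1975  0.216 ]
at [0.4225 0.0411 0.2789] yaw 179.21832001536248 t 32.52 w 0.008662255065823682 F [ 0.4813  1.2154 -3.0112] q [ 0.469  -0.009  -0.1212 -0.0003 -1.4533 -0.4826]
travel [-13.9    3.96  -2.45] turn [ 0.2  0.  -0.3]
```

View pics/w21.png

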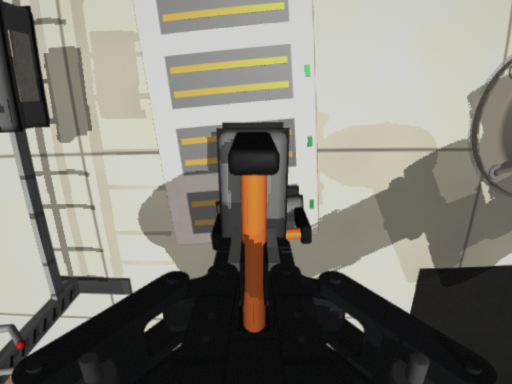

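Emit:
arm_command(gripper=[0,0,0,0,0,0,0], travel=[[-4,2,-2.4],[-8,4,-2.4],[-13.9,4,-2.4],[-13.9,4,-2.4],[-13.9,4,-2.4],[-13.9,4,-2.4],[-13.9,4,-2.4]], turn=[[0,0,0],[0,0,0],[0,0,0],[0,0,0],[0,0,0],[0,0,0],[0,0,0]])

```text
time: 33.45
ee_pos: [0.5614, 0.0636, 0.2405]
ee_rot: [-0.002, 0.006, 0.708, -0.706]
wrist_force: [0.1, 0.7, -3.8]
width: 0.009
```

```bash
python3 - <<'E'
from rack import *
go(seat(1,0,.024),179.17)
cam("wrist","w22")
E
```

```text
0 [0.6538 0.1925 0.216 ]
1 [0.6519 0.0625 0.216 ]
2 [ 0.6501 -0.0675  0.216 ]
3 [ 0.6482 -0.1975  0.216 ]
at [0.5614 0.0636 0.2405] yaw 179.30847845301662 t 33.45 w 0.00897322420956317 F [ 0.0658  0.7461 -3.826 ] q [ 0.3891  0.2828  0.1263 -0.0008 -1.4075 -0.401 ]
travel [-9.06  0.1   0.  ] turn [ 0.2  0.1 -0.3]
```

View pics/w22.png

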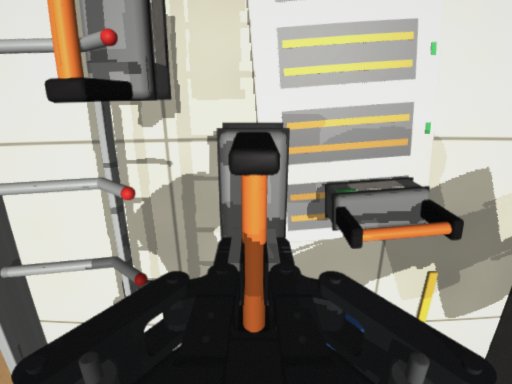

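Emit:
arm_command(gripper=[0,0,0,0,0,0], travel=[[-3,0,0],[-6,0,0],[-9.1,0,0],[-9.1,0,0],[-9.1,0,0],[-9.1,0,0]], turn=[[0,0,0],[0,0,0],[0,0,0],[0,0,0],[0,0,0],[0,0,0]])

```text
time: 34.25
ee_pos: [0.6518, 0.0626, 0.2417]
ee_rot: [-0.002, 0.006, 0.708, -0.706]
wrist_force: [-0.2, 0.8, -3.6]
width: 0.0091
```

```bash
python3 - <<'E'
from rack import *
go(seat(1,0,-.002),179.17)
cam("wrist","w23"); s=cam("side"); crop(s,(140,60,320,290),2.6,"s23")
E
```

```text
0 [0.6538 0.1925 0.216 ]
1 [0.6519 0.0625 0.216 ]
2 [ 0.6501 -0.0675  0.216 ]
3 [ 0.6482 -0.1975  0.216 ]
at [0.6518 0.0626 0.2417] yaw 179.32987106445074 t 34.25 w 0.009061764868694337 F [-0.2089  0.8266 -3.6177] q [ 0.3331  0.4661  0.4002 -0.0012 -1.4975 -0.3447]
travel [0.01 2.77 0.02] turn [ 0.2  0.2 -0.4]
```

View pics/w23.png

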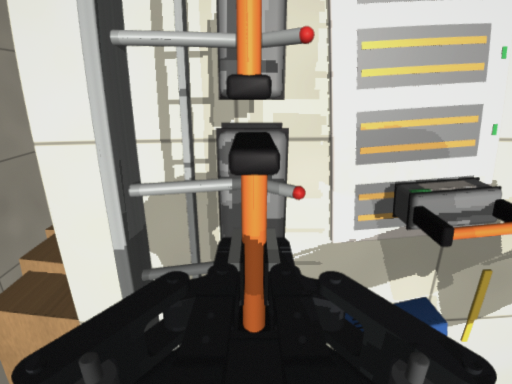

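View pics/s23.png

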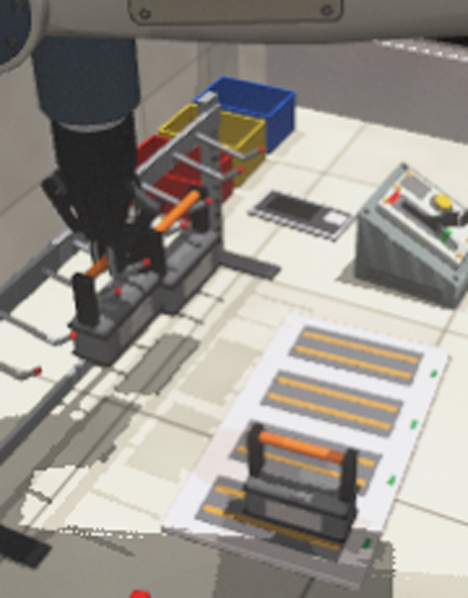

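Emit:
arm_command(gripper=[0,0,0,0,0,0,0.15,0.3,0.45,0.45], travel=[[0,0.7,0],[0,1.4,0],[0,2.0,0],[0,2.4,0],[0,2.6,0],[0,2.6,0],[0,2.6,0],[0,2.6,0],[0,2.6,0],[0,2.6,0]], turn=[[0,0,0],[0,0,0],[0,0,0],[0,0,0],[0,0,0],[0,0,0],[0,0,0],[0,0,0],[0,0,0],[0,0,0]])

```text
time: 35.6
ee_pos: [0.652, 0.0627, 0.2157]
ee_rot: [-0.002, 0.006, 0.708, -0.706]
wrist_force: [0.1, 0.0, 0.3]
width: 0.0381
```

```bash
python3 - <<'E'
from rack import *
go(seat(1,0,-.002),179.17)
cam("wrist","w24")
E
```

```text
0 [0.6538 0.1925 0.216 ]
1 [0.6519 0.0625 0.216 ]
2 [ 0.6501 -0.0675  0.216 ]
3 [ 0.6482 -0.1975  0.216 ]
at [0.652  0.0627 0.2157] yaw 179.3306222169098 t 35.6 w 0.038121310750991955 F [0.054  0.029  0.3221] q [ 0.3331  0.4718  0.3441 -0.0012 -1.4358 -0.3446]
travel [0.01 0.17 0.02] turn [ 0.2  0.2 -0.4]
```

View pics/w24.png

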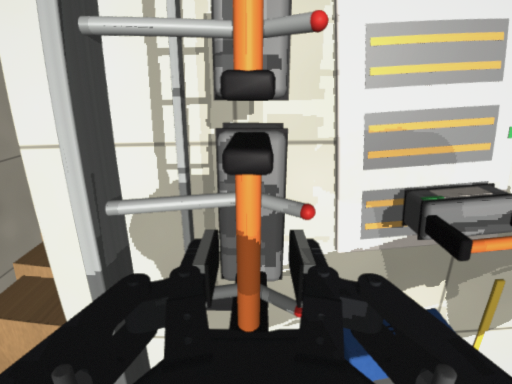

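Hung. Now retreat and go above pack A.

Emit:
arm_command(gripper=[0.45,0.45,0.45,0.45,0.45], travel=[[0,-1.5,0],[0,-5,0],[0,-9,0],[0,-10,0],[0,-10,0]], turn=[[0,0,0],[0,0,0],[0,0,0],[0,0,0],[0,0,0]])

```text
time: 36.28
ee_pos: [0.6516, 0.0625, 0.3169]
ee_rot: [-0.001, 0.007, 0.709, -0.706]
wrist_force: [-0.2, -0.0, -0.0]
width: 0.0384
```

```bash
python3 - <<'E'
from rack import *
go([.45,.11,.32],93.8)
cam("wrist","w25")
E
```

```text
0 [0.6538 0.1925 0.216 ]
1 [0.6519 0.0625 0.216 ]
2 [ 0.6501 -0.0675  0.216 ]
3 [ 0.6482 -0.1975  0.216 ]
at [0.6516 0.0625 0.3169] yaw 179.33125802065877 t 36.27 w 0.03838342737606082 F [-0.178  -0.0198 -0.0225] q [ 0.3329  0.4687  0.5922 -0.0013 -1.6848 -0.3447]
travel [20.22 -0.47 -4.52] turn [ 0.6 85.5 -0.2]
```

View pics/w25.png

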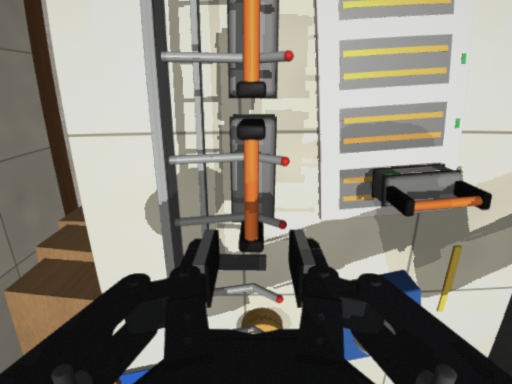

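Emit:
arm_command(gripper=[0.55,0.55,0.55,0.55,0.55,0.55,0.55,0.55,0.55,0.55], travel=[[6,-0.5,0],[12,-0.5,-2],[18,-0.5,-4.5],[20.2,-0.5,-4.5],[20.2,-0.5,-4.5],[20.2,-0.5,-4.5],[20.2,-0.5,-4.5],[20.2,-0.5,-4.5],[20.2,-0.5,-4.5],[20.2,-0.5,-4.5]], turn=[[0,10,0],[0,20,0],[0,30,0],[0,40,0],[0,50,0],[0,60,0],[0,70,0],[0,80,0],[0,85.5,0],[0,85.5,0]])

```text
time: 37.58
ee_pos: [0.4492, 0.1096, 0.3182]
ee_rot: [-0.482, 0.483, 0.518, -0.515]
wrist_force: [-0.6, -0.2, 0.1]
width: 0.0472
```

```bash
python3 - <<'E'
from rack import *
w=cam("wrist","w26")
for b in bars(w): print(*b)
for b in bars(cam("side"),minA=40): print(*b)
go([.4160,.1125,.115],93.8)
E
```

```text
0 [0.6538 0.1925 0.216 ]
1 [0.6519 0.0625 0.216 ]
2 [ 0.6501 -0.0675  0.216 ]
3 [ 0.6482 -0.1975  0.216 ]
[0.4155 0.1129 0.117 ] [0.4173 0.1131 0.117 ] 4.1943727471400765 0.08932454175421944 666
[ 0.7331 -0.2062  0.117 ] [ 0.7331 -0.205   0.117 ] -89.54136520821609 0.09915344756644011 75
[ 0.7345 -0.0508  0.117 ] [ 0.7345 -0.0516  0.117 ] 89.4485561843255 0.09681402864283714 75
[0.4159 0.1123 0.117 ] [0.4163 0.1123 0.117 ] 4.041919786886062 0.0834059800956917 95
at [0.4494 0.1097 0.3186] yaw 93.95170610512896 t 37.67 w 0.0468005896514127 F [-0.301   0.5528 -0.2707] q [ 0.5795  0.0641  0.0539 -0.0002 -1.5549 -2.0813]
travel [ 0.45 20.35  3.42] turn [0.3 0.2 0.2]
```

Emit:
arm_command(gripper=[0.5,0.5,0.5,0.5,0.5,0.5,0.5,0.5], travel=[[0.5,3,3.35],[0.5,8,3.35],[0.5,12,3.35],[0.5,15,3.35],[0.5,18,3.35],[0.5,20.3,3.35],[0.5,20.3,3.35],[0.5,20.3,3.35]], turn=[[0,0,0],[0,0,0],[0,0,0],[0,0,0],[0,0,0],[0,0,0],[0,0,0],[0,0,0]])

```text
time: 38.67
ee_pos: [0.4172, 0.1132, 0.1164]
ee_rot: [-0.482, 0.483, 0.52, -0.515]
wrist_force: [-0.2, -0.2, 0.1]
width: 0.0427
```

```bash
python3 - <<'E'
from rack import *
go([.4165,.1127,.115],93.9);cam("wrist","w27")
E
```

```text
0 [0.6538 0.1925 0.216 ]
1 [0.6519 0.0625 0.216 ]
2 [ 0.6501 -0.0675  0.216 ]
3 [ 0.6482 -0.1975  0.216 ]
at [0.4172 0.1132 0.1164] yaw 94.00925970659664 t 38.67 w 0.04271010666835005 F [-0.1837 -0.1639  0.1157] q [ 0.6308  0.1088 -0.4266  0.0007 -1.0286 -2.132 ]
travel [-0.05  0.13  0.07] turn [0.3 0.1 0.2]
```

View pics/w27.png

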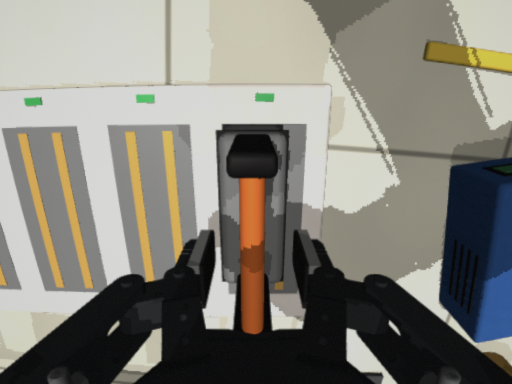

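Emit:
arm_command(gripper=[0,0,0,0,0,0,0,0], travel=[[0,0,0],[0,0,0],[0,0,0],[0,0,0],[0,0,0],[0,-1,0],[0,-3,0],[0,-3,0]], turn=[[0,0,0],[0,0,0],[0,0,0],[0,0,0],[0,0,0],[0,0,0],[0,0,0],[0,0,0]], force=90)

```text
time: 39.72
ee_pos: [0.4178, 0.1138, 0.1477]
ee_rot: [-0.481, 0.483, 0.521, -0.514]
wrist_force: [1.1, 0.3, -3.6]
width: 0.0089
```

Emit:
arm_command(gripper=[0,0,0,0,0,0,0,0,0,0], travel=[[0,-5,0],[0,-10,0],[0,-13.3,0],[0,-13.3,0],[0,-13.3,0],[0,-13.3,0],[0,-13.3,0],[0,-13.3,0],[0,-13.3,0],[0,-13.3,0]], turn=[[0,0,0],[0,-10,0],[0,-20,0],[0,-30,0],[0,-40,0],[0,-50,0],[0,-60,0],[0,-70,0],[0,-80,0],[0,-85,0]])

```text
time: 40.98
ee_pos: [0.4161, 0.1131, 0.2793]
ee_rot: [-0.003, 0.007, 0.709, -0.705]
wrist_force: [-0.1, -0.3, -3.5]
width: 0.0092
```

```bash
python3 - <<'E'
from rack import *
go(seat(0,-.09,.024),179.17)
cam("wrist","w28")
E
```

```text
0 [0.6538 0.1925 0.216 ]
1 [0.6519 0.0625 0.216 ]
2 [ 0.6501 -0.0675  0.216 ]
3 [ 0.6482 -0.1975  0.216 ]
at [0.4161 0.1131 0.2793] yaw 179.21464344699896 t 40.98 w 0.009223828509560834 F [-0.1394 -0.3497 -3.5246] q [ 0.6311  0.0028 -0.1082 -0.0006 -1.4515 -0.6447]
travel [-14.64   4.07  -8.25] turn [ 0.3  0.  -0.4]
```

View pics/w28.png

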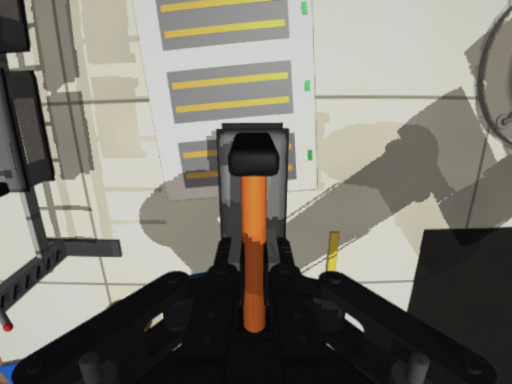

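Emit:
arm_command(gripper=[0,0,0,0,0,0,0,0], travel=[[0,0,-5],[-3,2,-8.2],[-8,4.1,-8.2],[-14.6,4.1,-8.2],[-14.6,4.1,-8.2],[-14.6,4.1,-8.2],[-14.6,4.1,-8.2],[-14.6,4.1,-8.2]], turn=[[0,0,0],[0,0,0],[0,0,0],[0,0,0],[0,0,0],[0,0,0],[0,0,0],[0,0,0]])

```text
time: 42.02
ee_pos: [0.5625, 0.1938, 0.2407]
ee_rot: [-0.001, 0.006, 0.709, -0.705]
wrist_force: [-0.4, -0.6, -4.0]
width: 0.0088
```

```bash
python3 - <<'E'
from rack import *
go(seat(0,0,.024),179.17)
cam("wrist","w29")
E
```

```text
0 [0.6538 0.1925 0.216 ]
1 [0.6519 0.0625 0.216 ]
2 [ 0.6501 -0.0675  0.216 ]
3 [ 0.6482 -0.1975  0.216 ]
at [0.5625 0.1938 0.2407] yaw 179.3947001818767 t 42.02 w 0.008788491440227954 F [-0.3609 -0.5788 -3.9989] q [ 0.5938  0.3407  0.2081 -0.001  -1.4284 -0.6042]
travel [-9.13  0.14  0.04] turn [ 0.4  0.2 -0.4]
```

View pics/w29.png

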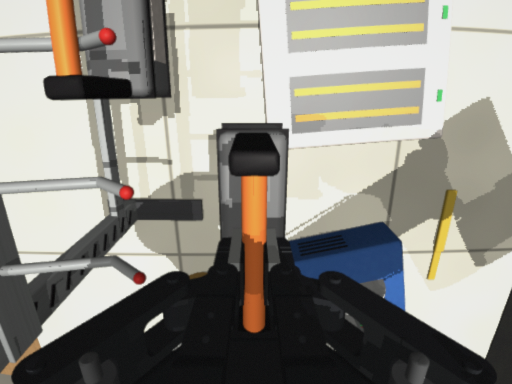

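Emit:
arm_command(gripper=[0,0,0,0,0,0], travel=[[-3,0,0],[-6,0,0],[-9.1,0,0],[-9.1,0,0],[-9.1,0,0],[-9.1,0,0]], turn=[[0,0,0],[0,0,0],[0,0,0],[0,0,0],[0,0,0],[0,0,0]])

```text
time: 42.82
ee_pos: [0.6529, 0.193, 0.2422]
ee_rot: [-0.001, 0.006, 0.709, -0.705]
wrist_force: [-0.4, -0.1, -2.9]
width: 0.0095
```

```bash
python3 - <<'E'
from rack import *
go(seat(0,0,-.002),179.17)
cam("wrist","w30")
E
```

```text
0 [0.6538 0.1925 0.216 ]
1 [0.6519 0.0625 0.216 ]
2 [ 0.6501 -0.0675  0.216 ]
3 [ 0.6482 -0.1975  0.216 ]
at [0.6529 0.193  0.2422] yaw 179.4243139100803 t 42.83 w 0.009461580258492057 F [-0.3948 -0.0619 -2.9436] q [ 0.5153  0.5207  0.4898 -0.0017 -1.5294 -0.5252]
travel [-0.07  2.82  0.07] turn [ 0.4  0.3 -0.5]
```

View pics/w30.png

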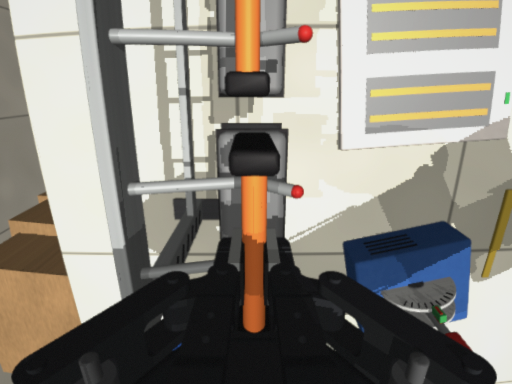

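Emit:
arm_command(gripper=[0,0,0,0,0,0,0.15,0.3,0.45,0.45], travel=[[0,0.7,0],[0,1.4,0],[0,2.0,0],[0,2.4,0],[0,2.6,0],[0,2.65,0],[0,2.65,0],[0,2.65,0],[0,2.65,0],[0,2.65,0]], turn=[[0,0,0],[0,0,0],[0,0,0],[0,0,0],[0,0,0],[0,0,0],[0,0,0],[0,0,0],[0,0,0],[0,0,0]])

```text
time: 44.12
ee_pos: [0.653, 0.1932, 0.2154]
ee_rot: [-0.001, 0.006, 0.709, -0.705]
wrist_force: [0.0, -0.0, -0.4]
width: 0.0387
```

Emit:
arm_command(gripper=[0.45,0.45,0.45,0.45,0.45], travel=[[0,-1.5,0],[0,-5,0],[0,-9,0],[0,-10,0],[0,-10,0]], turn=[[0,0,0],[0,0,0],[0,0,0],[0,0,0],[0,0,0]])

```text
time: 44.75
ee_pos: [0.6524, 0.1927, 0.3165]
ee_rot: [-0.0, 0.007, 0.71, -0.704]
wrist_force: [-0.0, 0.9, -0.3]
width: 0.0384
```

```bash
python3 - <<'E'
from rack import *
goR([.42,-.0,.32],down(88)); go([.4,-.2,.32],87)
cam("wrist","w31"); s=cam("side","s31"); t=cam("top"); crop(t,(110,110,390,270),2.8,"t31")
E
```

```text
0 [0.6538 0.1925 0.216 ]
1 [0.6519 0.0625 0.216 ]
2 [ 0.6501 -0.0675  0.216 ]
3 [ 0.6482 -0.1975  0.216 ]
travel [23.04 -0.72 19.5 ] turn [ 0.8 91.4 -0.1]
at [0.6524 0.1927 0.3165] yaw 179.42734779705478 t 44.75 w 0.03837817418038602 F [-0.0176  0.9383 -0.2915] q [ 0.5151  0.5293  0.6903 -0.0022 -1.7199 -0.5254]
travel [24.84 -0.89 39.52] turn [ 0.8 92.4 -0. ]
```

View pics/w31.png

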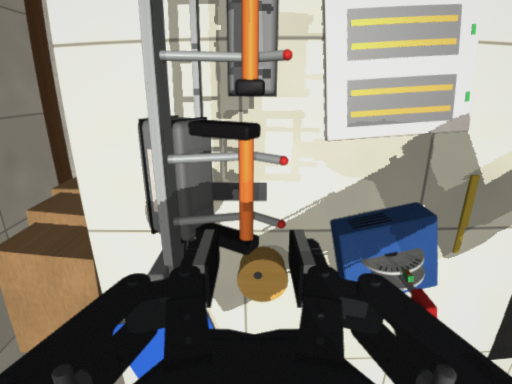

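View pics/s31.png

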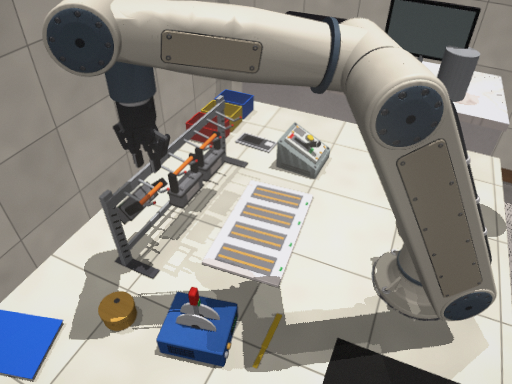

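View pics/t31.png

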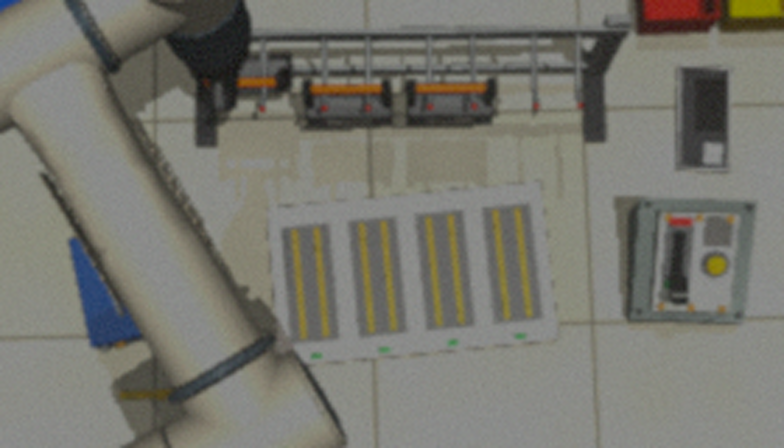

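Emit:
arm_command(gripper=[0.45,0.45,0.45,0.45], travel=[[0,0,0],[0,0,0],[0,0,0],[0,0,0]], turn=[[0,0,0],[0,0,0],[0,0,0],[0,0,0]])

```text
time: 45.4
ee_pos: [0.6518, 0.1926, 0.3139]
ee_rot: [-0.002, 0.005, 0.709, -0.705]
wrist_force: [0.2, 0.3, 0.6]
width: 0.0384
```

```bash
python3 - <<'E'
from rack import *
go([.4,-.2,.32],87)
cam("wrist","w32"); s=cam("side","s32"); crop(s,(100,80,260,280),3,"s32")
E
```

```text
0 [0.6538 0.1925 0.216 ]
1 [0.6519 0.0625 0.216 ]
2 [ 0.6501 -0.0675  0.216 ]
3 [ 0.6482 -0.1975  0.216 ]
at [0.6518 0.1926 0.3139] yaw 179.43697991931867 t 45.4 w 0.038388723268607185 F [0.1892 0.3045 0.5572] q [ 0.5152  0.5308  0.6864 -0.0025 -1.7192 -0.5254]
travel [24.79 -0.96 39.5 ] turn [ 0.5 92.4  0. ]
```

View pics/w32.png

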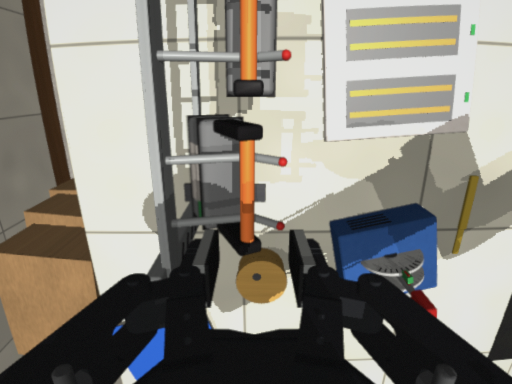

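View pics/s32.png

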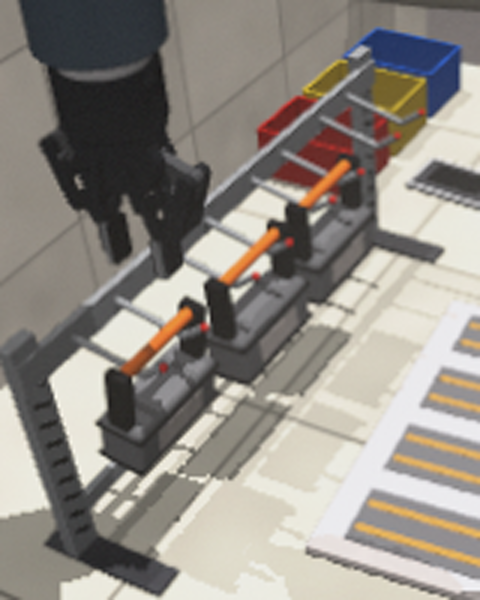

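Emit:
arm_command(gripper=[0.45,0.45,0.45,0.45,0.45,0.45,0.45,0.45,0.45,0.45], travel=[[5,-1,0],[11,-1,1],[17,-1,3],[23,-1,8],[24.8,-1,14],[24.8,-1,20],[24.8,-1,26],[24.8,-1,32],[24.8,-1,39.5],[24.8,-1,39.5]], turn=[[0,8,0],[0,18,0],[0,28,0],[0,38,0],[0,48,0],[0,58,0],[0,68,0],[0,78,0],[0,88,0],[0,92,0]])

```text
time: 46.75
ee_pos: [0.3991, -0.203, 0.3203]
ee_rot: [0.513, -0.513, -0.489, 0.484]
wrist_force: [-0.8, -0.0, 0.3]
width: 0.0386
```

```bash
python3 - <<'E'
from rack import *
go([.40,-.35,.30],86.8)
cam("wrist","w33"); s=cam("side","s33"); crop(s,(100,80,260,280),3,"s33"); crop(s,(260,100,350,190),7,"s33r")
print(landmark_of("rcd_lever_grip","wrist"),landmark_of("rcd_lever_grip","side"))
E
```

```text
0 [0.6538 0.1925 0.216 ]
1 [0.6519 0.0625 0.216 ]
2 [ 0.6501 -0.0675  0.216 ]
3 [ 0.6482 -0.1975  0.216 ]
at [ 0.3991 -0.203   0.3203] yaw 86.99442956120836 t 46.75 w 0.03861830919516005 F [-0.7673 -0.0136  0.2756] q [-0.1233  0.0362  0.0305 -0.0059 -1.561  -1.4999]
travel [-14.69   1.95  -0.85] turn [0.3 0.2 0.3]
[{'centre': [127.4, 175.8], 'score': 0.98}] [{'centre': [314.4, 141.9], 'score': 0.53}]
```

View pics/s33.png

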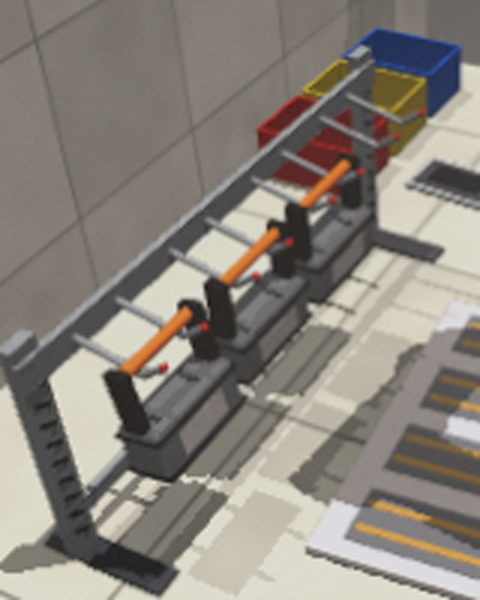

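View pics/w33.png

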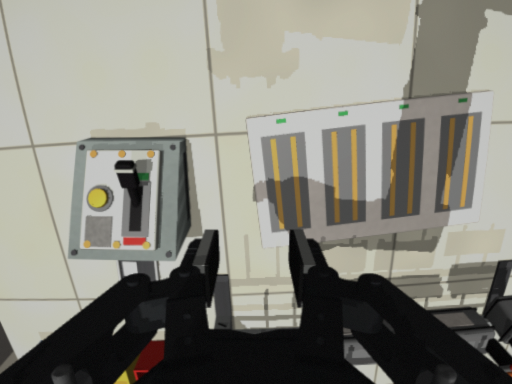

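```bash
python3 - <<'E'
from rack import *
go([.45,-.36,.30],86.8)
E
```

```text
0 [0.6538 0.1925 0.216 ]
1 [0.6519 0.0625 0.216 ]
2 [ 0.6501 -0.0675  0.216 ]
3 [ 0.6482 -0.1975  0.216 ]
at [ 0.3998 -0.1999  0.3204] yaw 87.45944005185672 t 46.95 w 0.03861663813528897 F [-0.676  -0.2334 -0.5477] q [-0.1164  0.0344  0.0293 -0.0066 -1.5611 -1.4987]
travel [-15.78   1.97  -5.72] turn [0.3 0.7 0.4]
```

Emit:
arm_command(gripper=[0.5,0.5,0.5,0.5,0.5,0.5], travel=[[-5,0,-2],[-10,1,-4],[-15.8,2,-5.7],[-15.8,2,-5.7],[-15.8,2,-5.7],[-15.8,2,-5.7]], turn=[[0,0.7,0],[0,0.7,0],[0,0.7,0],[0,0.7,0],[0,0.7,0],[0,0.7,0]])

```text
time: 47.7
ee_pos: [0.4502, -0.3588, 0.3011]
ee_rot: [-0.513, 0.514, 0.489, -0.483]
wrist_force: [0.3, 0.0, -0.4]
width: 0.0423
```

```bash
python3 - <<'E'
from rack import *
go([.45,-.36,.30],86.8)
w=cam("wrist","w34"); s=cam("side","s34"); crop(s,(100,80,260,280),3,"s34"); crop(s,(260,100,350,190),6,"s34r"); crop(w,(170,60,330,220),3.6,"w34c")
print(landmark_of("rcd_lever_grip","wrist"),landmark_of("rcd_lever_grip","side"))
E
```

```text
0 [0.6538 0.1925 0.216 ]
1 [0.6519 0.0625 0.216 ]
2 [ 0.6501 -0.0675  0.216 ]
3 [ 0.6482 -0.1975  0.216 ]
at [ 0.4502 -0.3588  0.3011] yaw 86.89795599696193 t 47.7 w 0.042257895069502754 F [ 0.2925  0.017  -0.447 ] q [-0.406   0.298   0.3015 -0.0075 -1.5695 -1.2189]
travel [-0.12  0.11  0.02] turn [0.4 0.1 0.3]
[{'centre': [250.7, 125.7], 'score': 0.96}] [{'centre': [206.9, 145.7], 'score': 0.43}]
```

View pics/w34c.png

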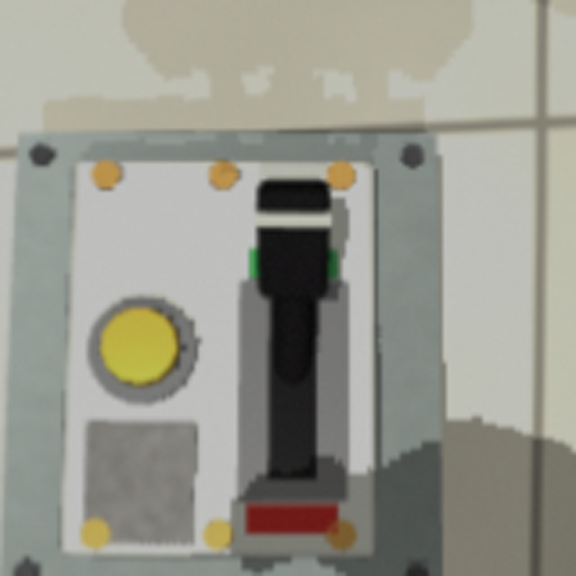

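View pics/s34r.png

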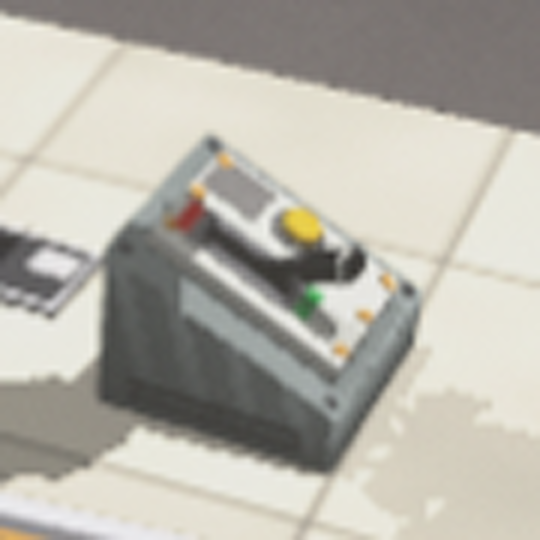

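View pics/s34.png

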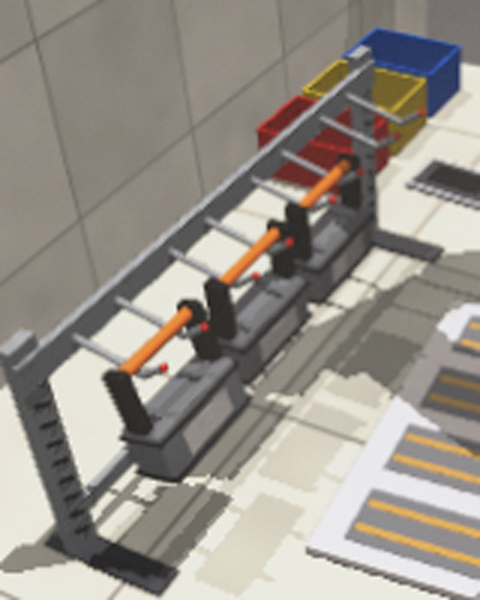

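```bash
python3 - <<'E'
from rcd import *
w=cam("wrist"); s=cam("side")
for sp in ((314.5,143.8),(315.8,143.7)):
    P,e=tri(w,(251.2,125.6),s,sp); print(P,e, "local",(P-[.4494,-.3835,0])@ex,(P-[.4494,-.3835,0])@ey)
d=np.array([-np.sin(np.radians(70)),np.cos(np.radians(70))])
# scan height along wrist ray
for z in (.10,.105,.11,.115,.12,.125):
    P=w.atz((251.2,125.6),z); L=(P-[.4494,-.3835,0])@ex; print(z,P,L,"clear along normal",(z-(.075+L*np.tan(th)))*np.cos(th)-.014)
E
```

```text
[ 0.4055 -0.3578  0.105 ] 7.844794531686177e-05 local -0.04528787028714326 0.02319316170113308
[ 0.4032 -0.3581  0.1065] 0.002019282030000288 local -0.047504423906183084 0.022747411731370227
0.1 [ 0.4059 -0.3579  0.1   ] -0.04482833657888428 clear along normal 0.027602968357611342
0.105 [ 0.4054 -0.3578  0.105 ] -0.04536219552487793 clear along normal 0.032360125832565145
0.11 [ 0.4049 -0.3578  0.11  ] -0.045896054470871576 clear along normal 0.037117283307518956
0.115 [ 0.4043 -0.3577  0.115 ] -0.04642991341686517 clear along normal 0.041874440782472745
0.12 [ 0.4038 -0.3577  0.12  ] -0.04696377236285878 clear along normal 0.04663159825742652
0.125 [ 0.4033 -0.3576  0.125 ] -0.04749763130885243 clear along normal 0.05138875573238033
```

```bash
python3 - <<'E'
from rcd import *
go([.4053,-.3578,.105],86.8)
E
```

```text
at [ 0.4499 -0.3597  0.3002] yaw 86.80227749463404 t 48.0 w 0.04244085616288704 F [ 0.1403 -0.6796  0.018 ] q [-0.4078  0.2996  0.3016 -0.0076 -1.5695 -1.2188]
travel [-0.18 19.5   4.57] turn [0.3 0.  0.3]
```

Emit:
arm_command(gripper=[0.5,0.5,0.5,0.5,0.5,0.5,0.5,0.5], travel=[[0,3,4.6],[-0.1,7,4.6],[-0.1,11,4.6],[-0.1,14,4.6],[-0.1,17,4.6],[-0.1,19.5,4.6],[-0.1,19.5,4.6],[-0.1,19.5,4.6]], turn=[[0,0,0],[0,0,0],[0,0,0],[0,0,0],[0,0,0],[0,0,0],[0,0,0],[0,0,0]])

```text
time: 49.0
ee_pos: [0.4057, -0.3575, 0.1063]
ee_rot: [-0.513, 0.514, 0.489, -0.483]
wrist_force: [1.1, -0.5, 0.1]
width: 0.043
```

```bash
python3 - <<'E'
from rcd import *
go([.4053,-.3578,.105],86.8)
w=cam("wrist","w35"); s=cam("side","s35"); crop(s,(100,80,260,280),3,"s35"); crop(s,(260,100,350,190),6,"s35r")
E
```

```text
at [ 0.4057 -0.3575  0.1063] yaw 86.82660542376941 t 49.0 w 0.0429723195493757 F [ 1.1048 -0.4897  0.0535] q [-0.4375  0.322  -0.171  -0.0081 -1.0729 -1.1849]
travel [-0.03  0.13  0.04] turn [0.4 0.  0.3]
```

View pics/w35.png

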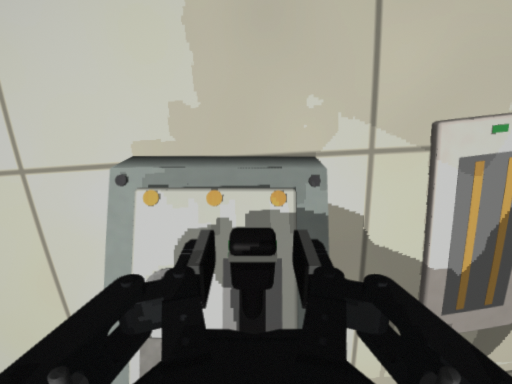

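View pics/s35r.png

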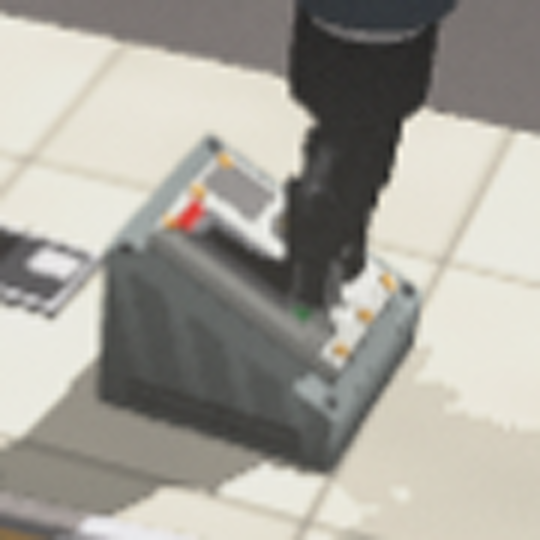

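View pics/s35.png

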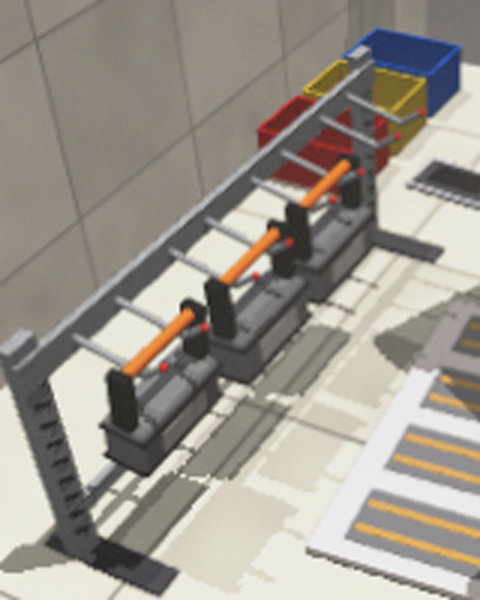

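Emit:
arm_command(gripper=[0,0,0,0,0], travel=[[0,0,0],[0,0,0],[0,0,0],[0,0,0],[0,0,0]], turn=[[0,0,0],[0,0,0],[0,0,0],[0,0,0],[0,0,0]], force=20)

```text
time: 49.72
ee_pos: [0.4063, -0.3583, 0.1076]
ee_rot: [-0.512, 0.515, 0.489, -0.483]
wrist_force: [-0.5, -1.6, 6.2]
width: 0.0215
```

```bash
python3 - <<'E'
from rcd import *
go([.4053,-.3578,.105],86.8)
ims=[]
for i in range(6):
    s=cam("side"); ims.append(s.img[170:250,120:190,::-1])
cv2.imwrite("pics/sw.png",cv2.resize(np.hstack(ims),None,fx=1.9,fy=1.9))
E
```

```text
at [ 0.4063 -0.3583  0.1076] yaw 86.8305873464509 t 49.73 w 0.021537401223627513 F [-0.4593 -1.5885  6.2059] q [-0.4378  0.3206 -0.1695 -0.0072 -1.0729 -1.1849]
travel [0.04 0.26 0.11] turn [0.6 0.  0.2]
```

View pics/sw.png

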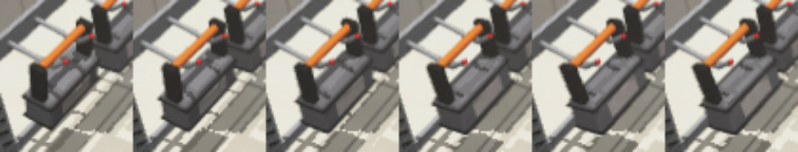

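Emit:
arm_command(gripper=[0,0,0,0,0,0,0,0,0,0], travel=[[0,0,0],[0,0,0],[0,0,0],[0,0,0],[0,0,0],[0,0,0],[0,0,0],[0,0,0],[0,0,0],[0,0,0]], turn=[[0,0,0],[0,0,0],[0,0,0],[0,0,0],[0,0,0],[0,0,0],[0,0,0],[0,0,0],[0,0,0],[0,0,0]])

```text
time: 51.28
ee_pos: [0.4064, -0.3583, 0.1077]
ee_rot: [-0.512, 0.515, 0.489, -0.483]
wrist_force: [-1.5, -1.5, 3.2]
width: 0.0215
```

Emit:
arm_command(gripper=[0,0,0,0,0,0,0,0,0,0], travel=[[0,0,0],[0,0,0],[0,0,0],[0,0,0],[0,0,0],[0,0,0],[0,0,0],[0,0,0],[0,0,0],[0,0,0]], turn=[[0,0,0],[0,0,0],[0,0,0],[0,0,0],[0,0,0],[0,0,0],[0,0,0],[0,0,0],[0,0,0],[0,0,0]])

```text
time: 52.52
ee_pos: [0.4064, -0.3583, 0.1077]
ee_rot: [-0.512, 0.515, 0.489, -0.483]
wrist_force: [-0.6, -1.5, 3.4]
width: 0.0213
```

Emit:
arm_command(gripper=[0,0,0,0,0,0,0,0,0,0], travel=[[0,0,0],[0,0,0],[0,0,0],[0,0,0],[0,0,0],[0,0,0],[0,0,0],[0,0,0],[0,0,0],[0,0,0]], turn=[[0,0,0],[0,0,0],[0,0,0],[0,0,0],[0,0,0],[0,0,0],[0,0,0],[0,0,0],[0,0,0],[0,0,0]])

```text
time: 53.78
ee_pos: [0.4063, -0.3583, 0.1077]
ee_rot: [-0.512, 0.515, 0.489, -0.483]
wrist_force: [-0.4, -1.0, 3.0]
width: 0.0211
```

```bash
python3 - <<'E'
from rcd import *
go([.4053,-.3578,.105],86.8)
ims=[]
for i in range(6):
    s=cam("side"); ims.append(s.img[170:250,120:190,::-1])
cv2.imwrite("pics/sw2.png",cv2.resize(np.hstack(ims),None,fx=1.9,fy=1.9)); crop(s,(100,80,260,280),3,"s36")
E
```

```text
at [ 0.4063 -0.3583  0.1077] yaw 86.83169661471533 t 53.77 w 0.021145037040009466 F [-0.3883 -0.9843  3.0395] q [-0.4378  0.3205 -0.1695 -0.0072 -1.0729 -1.1849]
travel [0.04 0.27 0.11] turn [0.6 0.  0.2]
```

View pics/sw2.png

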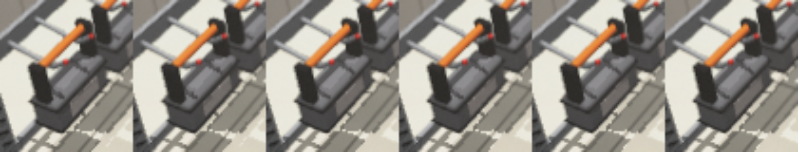

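View pics/s36.png

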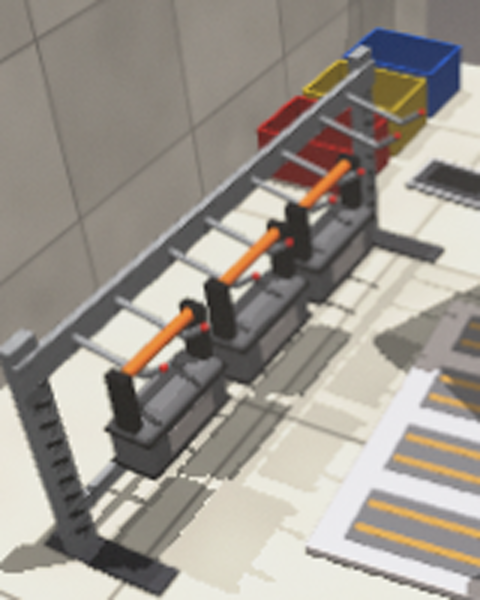

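Emit:
arm_command(gripper=[0,0,0,0,0,0,0,0,0,0], travel=[[0,-0.98,-0.46],[0,-1.87,-1.08],[0,-2.63,-1.84],[0,-3.25,-2.73],[0,-3.71,-3.71],[0,-3.99,-4.75],[0,-4.08,-5.83],[0,-4.02,-6.69],[0,-3.9,-7.3],[0,-3.9,-7.3]], turn=[[0,0,0],[0,0,0],[0,0,0],[0,0,0],[0,0,0],[0,0,0],[0,0,0],[0,0,0],[0,0,0],[0,0,0]])

```text
time: 55.32
ee_pos: [0.4793, -0.3626, 0.1478]
ee_rot: [-0.511, 0.516, 0.489, -0.483]
wrist_force: [-2.9, -3.5, 0.8]
width: 0.0213
```

```bash
python3 - <<'E'
from rcd import *
go([.4053,-.3578,.105],86.8)
w=cam("wrist","w37");s=cam("side"); crop(s,(260,100,350,190),6,"s37r")
E
```

```text
at [ 0.4793 -0.3626  0.1478] yaw 86.85485572201172 t 55.33 w 0.021259491020552503 F [-2.8661 -3.547   0.8124] q [-0.3911  0.3966  0.0537 -0.0059 -1.2191 -1.2326]
travel [0.06 4.2  7.46] turn [0.6 0.1 0.1]
```

View pics/w37.png

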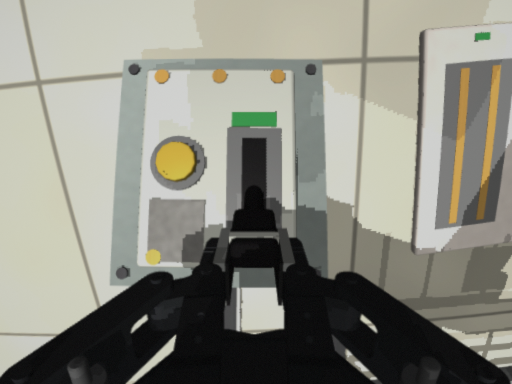

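View pics/s37r.png

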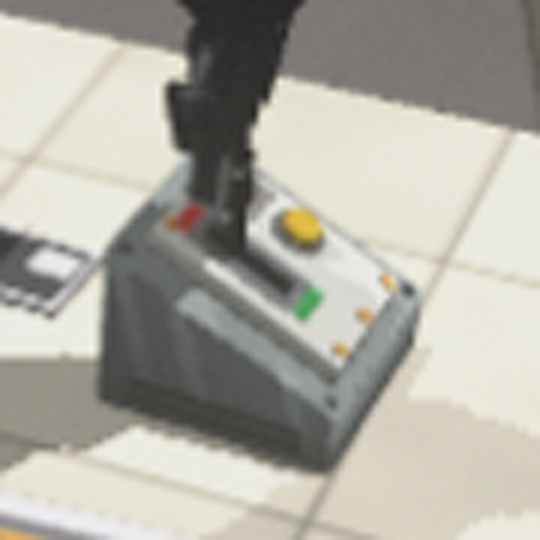

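Emit:
arm_command(gripper=[0,0,0.15,0.3,0.5,0.5,0.5], travel=[[0,0.1,-0.3],[0,0.1,-0.4],[0,0.1,-0.4],[0,0,0],[0,0,0],[0,0,0],[0,0,0]], turn=[[0,0,0],[0,0,0],[0,0,0],[0,0,0],[0,0,0],[0,0,0],[0,0,0]])

```text
time: 56.3
ee_pos: [0.4795, -0.3624, 0.1478]
ee_rot: [-0.511, 0.516, 0.489, -0.483]
wrist_force: [-0.8, -0.8, 0.3]
width: 0.0426
```

Emit:
arm_command(gripper=[0.5,0.5,0.5,0.5,0.5,0.5,0.5], travel=[[0,-2,0],[0,-6,0],[0,-11,0],[0,-16,1],[0,-17,4],[0,-17,4],[0,-17,4]], turn=[[0,0,0],[0,0,0],[0,0,0],[0,0,0],[0,0,0],[0,0,0],[0,0,0]])

```text
time: 57.18
ee_pos: [0.4377, -0.3603, 0.3167]
ee_rot: [-0.512, 0.515, 0.49, -0.483]
wrist_force: [-0.7, 0.4, 0.4]
width: 0.0431
```

```bash
python3 - <<'E'
from rcd import *
go([.4053,-.3578,.105],86.8)
w=cam("wrist","w38");s=cam("side","s38"); crop(s,(260,100,350,190),6,"s38r"); t=cam("top"); crop(t,(110,110,390,270),2.8,"t38")
E
```

```text
at [ 0.4377 -0.3603  0.3167] yaw 86.84681587104693 t 57.17 w 0.04309819543480278 F [-0.7428  0.3545  0.3848] q [-0.4172  0.2774  0.3119 -0.007  -1.5965 -1.2088]
travel [-0.   21.13  3.48] turn [0.6 0.  0.2]
```

View pics/w38.png

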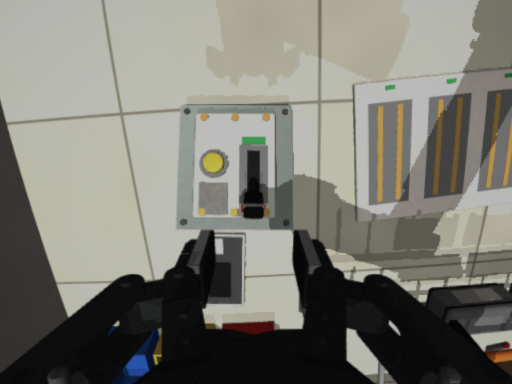

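View pics/s38r.png

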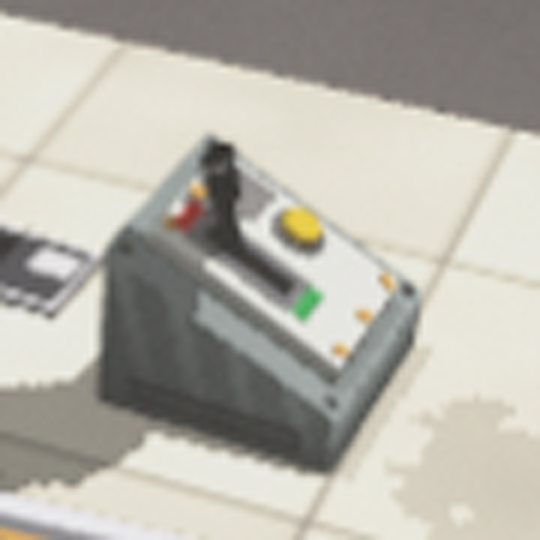

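View pics/s38.png

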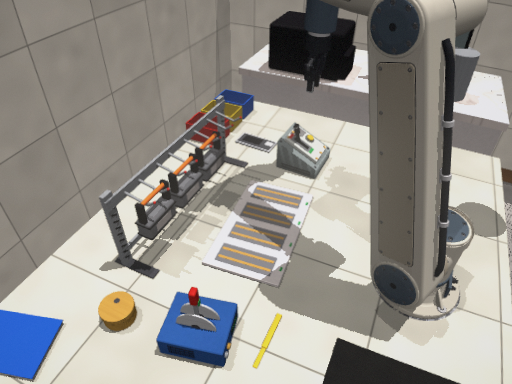

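View pics/t38.png

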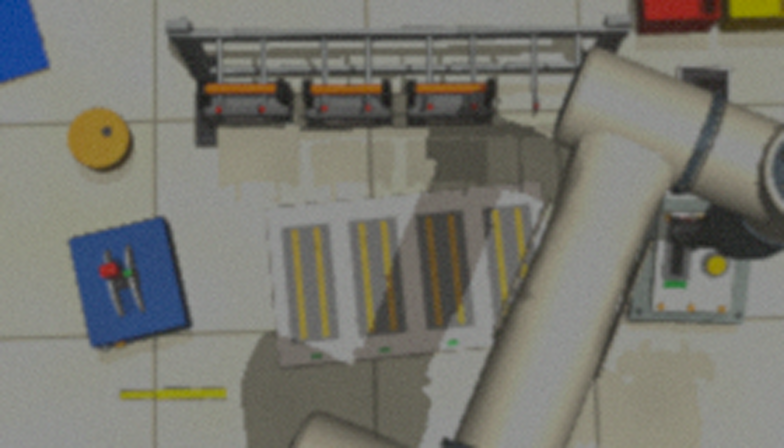

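Emit:
arm_command(gripper=[0.5,0.5,0.5,0.5,0.5,0.5,0.5,0.5,0.5,0.5], travel=[[0,0,0],[0,0,0],[0,0,0],[0,0,0],[0,0,0],[0,0,0],[0,0,0],[0,0,0],[0,0,0],[0,0,0]], turn=[[0,0,0],[0,0,0],[0,0,0],[0,0,0],[0,0,0],[0,0,0],[0,0,0],[0,0,0],[0,0,0],[0,0,0]])

```text
time: 58.58
ee_pos: [0.438, -0.3603, 0.3162]
ee_rot: [-0.512, 0.515, 0.489, -0.483]
wrist_force: [-0.2, -0.4, 0.1]
width: 0.0427
```

Emit:
arm_command(gripper=[0.5,0.5,0.5,0.5,0.5,0.5,0.5,0.5,0.5,0.5], travel=[[0,0,0],[0,0,0],[0,0,0],[0,0,0],[0,0,0],[0,0,0],[0,0,0],[0,0,0],[0,0,0],[0,0,0]], turn=[[0,0,0],[0,0,0],[0,0,0],[0,0,0],[0,0,0],[0,0,0],[0,0,0],[0,0,0],[0,0,0],[0,0,0]])

```text
time: 59.82
ee_pos: [0.4379, -0.3604, 0.3162]
ee_rot: [-0.512, 0.515, 0.489, -0.483]
wrist_force: [-0.4, 0.8, -0.1]
width: 0.0432
```

```bash
python3 - <<'E'
from rcd import *
ims=[]
for i in range(5):
    s=cam("side"); ims.append(s.img[90:260,100:260,::-1])
print([np.abs(ims[0].astype(int)-x).max() for x in ims])
cv2.imwrite("pics/sw3.png",np.hstack([cv2.resize(ims[0],None,fx=2.3,fy=2.3),cv2.resize(ims[3],None,fx=2.3,fy=2.3)]))
# aligned check of charger lever and rcd
crop(s,(150,260,350,360),3.9,"s39")
a=cv2.imread("pics/side0.png")[110:190,260:350].astype(int); b=s.img[110:190,260:350,::-1].astype(int); 
cv2.imwrite("pics/rc.png",cv2.resize(np.hstack([a,b]).astype(np.uint8),None,fx=4,fy=4))
E
```

```text
[np.int64(0), np.int64(7), np.int64(6), np.int64(7), np.int64(7)]
```

View pics/sw3.png

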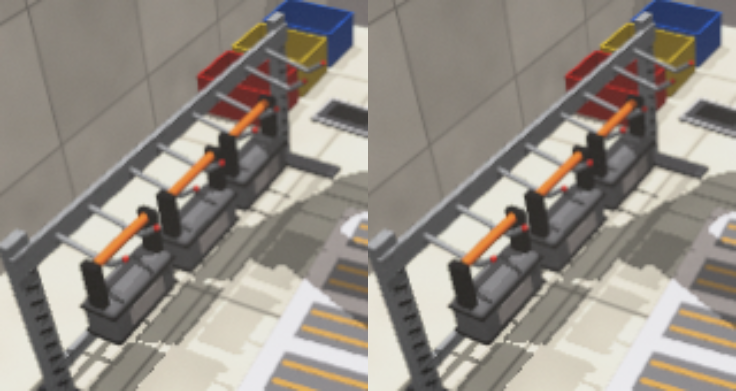

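View pics/rc.png

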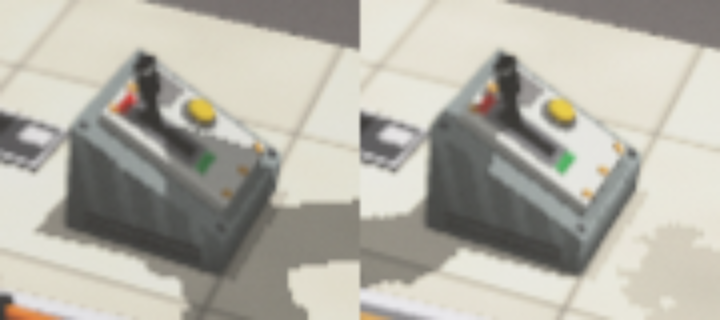

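View pics/s39.png

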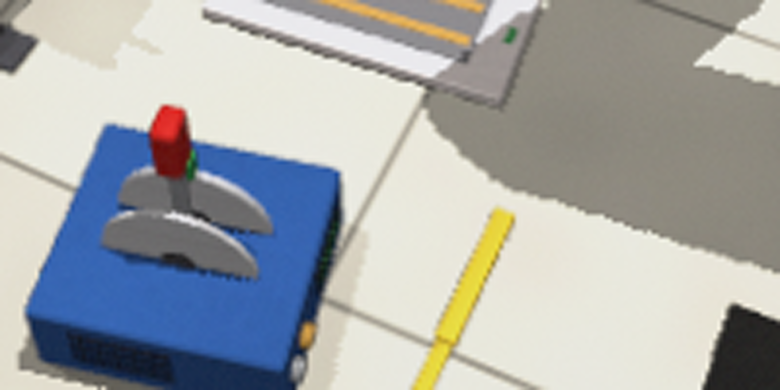

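All settled: packs at rest on hooks, the breaker lever up as at the start, the charger lever in line with the tab.

```bash
python3 -c "
from station import *
print(sign_off())"
```

```text
the job is handed in; nothing more can be done
None
```

The job is done in the order asked and handed in at about 60 s of the 208 s allowed; `sign_off` gives no verdict.

- **Charger lever:** it stopped about 0.07 rad past the tab on the first move, so I gripped it again and corrected. Seen from above, lever and tab are now in line to about 0.01 rad.
- **Breaker off:** I pressed the test button, and the side picture showed the lever fully dropped before I touched any pack.
- **Packs:** only three packs stood on the board. They hang one to a hook on three neighbouring hooks; the hook at the robot's far right stays empty.
- **Swinging pack:** the third pack, on the robot's far left hook, swung strongly after release. I can't say whether the gripper caught it or it was the announced knock. I waited for the swing to die down. It was nearly still when I lifted the breaker lever, and the last pictures showed no motion.
- **Breaker on:** the lever stands up again and matches the picture from the start. The robot touched nothing at hand-in.
- **Other items:** the phone frame, spudger and tin look unmoved in the final pictures; I did not measure them again.

The first rack fit put the hook tips about 10 mm too high. A fit from all three cameras corrected this before the first pack was hung.

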